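# Lock the roller extension bar into its receiver

### The job

Fit the roller extension bar to the outfeed support: start its tapered nose in the open end of the square steel receiver, press the spring button flush so that it slips in under the receiver's edge, then slide the bar on in until the button pops out through the slot in the receiver's side. Feed it by feel and never ram or force it, let go with the bar locked in place, and leave the other things on the bench where they are.

Things in the scene. Friction and masses are not known exactly. Their poses are not given: they have to be found in the camera images.
- bar_grip (a point): Point on the middle line of the loose extension bar, near its balance point: a 25 mm square aluminium tube, 0.28 kg, lying level on the bench (this point 12.5 mm up). +y runs along the bar to its nose, +z up, +x is the button's side. Ahead of it: button centre 100 mm, nose tip 190 mm. Behind it: tube end 120 mm, then the roller head to 162 mm.
- bar_button (a point): Centre of the oblong spring button at the tube's +x face, middle height (axes as bar_grip). 16 mm long along the bar, 10 mm high, 7 mm proud when out, flat face, straight sides: it blocks on the receiver's end unless pressed nearly flush. It slides in squarely, so a finger over only its rear half presses all of it and leaves the front half free to enter.
- bar_nose (a point): Centre of the end face of the bar's nose, a black plastic plug tapering from 25 to 19 mm square over its last 12 mm; 90 mm ahead of the button's centre, axes as bar_grip. Let go with the nose 75 mm in the receiver, the bar stays there but sags at the roller end by about 0.05 rad; sliding it takes 3 to 6 N, and a grip that strains it out of line jams it.
- bar_roller (a point): Centre of the rubber roller (32 mm thick) in a steel yoke at the bar's rear end, 143 mm behind bar_grip and 33.5 mm higher; the head is 64 mm wide (72 over the axle ends) and 62 mm tall, its underside level with the tube's. Axes as bar_grip but turning with the roller.
- button (a joint): How far the button is pressed in: 0 = fully out, 7 mm proud of the tube; 0.007 = flush with it; 0.0085 = end stop. Spring: 3 N to start, 6.5 N when flush. Caught under the receiver's wall it reads 0.0045 to 0.007; popped out into the slot, near 0.
- receiver_mouth (a point): Centre of the open end of the fixed receiver: steel box section, 33 mm square outside, 27.5 mm inside, 220 mm long, level, middle line 50 mm above the bench. +y points into it along that line, +z up. The bar goes in nose first, button on the +x side, 1.25 mm to spare all round. First bracket 75 mm past the mouth (foot 84 mm wide, strap 3 mm proud).
- receiver_slot (a point): Centre of the oblong slot (19 mm along, 13 mm high) through the receiver's +x wall (2.75 mm thick), at the outer face, 50 mm past the mouth, middle height; axes as receiver_mouth. With the button popped out the bar can slide only 3 mm, the button shows 2 to 5 mm outside and the nose is 140 mm past the mouth.
- chisel_mid (a point): middle of a loose bench chisel, 270 mm long lying flat, wooden handle; bystander
- mallet_mid (a point): middle of the head (150 x 75 x 60 mm) of a loose wooden mallet, lying; its 245 mm handle runs towards the point's -y; bystander
- tape_measure_mid (a point): middle of a loose tape measure, 70 x 42 x 66 mm; bystander
- sanding_block_mid (a point): middle of a loose cork sanding block, 110 x 60 x 34 mm; bystander
- glue_bottle_mid (a point): middle of an upright glue bottle, 62 mm across, 170 mm tall; bystander
- slat_mid (a point): middle of a loose wooden chair slat, 52 x 300 x 20 mm, lying with its length along the point's y; bystander
- varnish_tin_mid (a point): middle of an upright tin, 86 mm across, 95 mm tall; bystander

How it is judged (in metres and radians):
On the way, in this order (a step that is already met when the one before it is completed fails the run):
1. the bar's nose is started in the receiver's mouth (more than 20 mm inside, in line), the button still outside (y of bar_nose in the frame of receiver_mouth above 0.02 m and y of bar_button in the frame of receiver_mouth below -0.009 m and x of bar_nose in the frame of receiver_mouth between -0.006 and 0.006 m and z of bar_nose in the frame of receiver_mouth between -0.006 and 0.006 m), for 0.1 s.
2. the button is pressed in and inside the receiver, under its wall, short of the slot (value of joint button above 0.0035 m and y of bar_button in the frame of receiver_mouth between 0.01 and 0.046 m and angle between the y axis of bar_grip and the y axis of receiver_mouth, either way round below 0.12 rad), for 0.1 s.
At the end, for the whole second after the job is handed in: The button has popped out through the slot (pressed less than 2.5 mm), its centre within 4 mm of the slot's centre along the receiver and in height, the bar in line with the receiver within 0.08 rad, at rest and let go (value of joint button below 0.0025 m and y of bar_button in the frame of receiver_slot between -0.004 and 0.004 m and z of bar_button in the frame of receiver_slot between -0.004 and 0.004 m and x of bar_button in the frame of receiver_slot between -0.009 and 0 m and angle between the y axis of bar_grip and the y axis of receiver_mouth, either way round below 0.08 rad and linear speed of bar below 0.02 m/s); the robot touches nothing.
It fails at once if the button is forced against the receiver's edges with more than 25 N (contact force between button and receiver above 25 N).
It fails at once if the bar is forced against the receiver by the fingers so that it jams with more than 60 N (contact force between bar and receiver above 60 N and contact force between the fingers and bar above 5 N).
It fails at once if the fingers are forced against the receiver with more than 25 N (contact force between the fingers and receiver above 25 N).
It fails at once if another thing on the bench is moved by more than 30 mm (distance of any of chisel_mid, mallet_mid, tape_measure_mid, sanding_block_mid, glue_bottle_mid, slat_mid, varnish_tin_mid from where it was at the start of the episode above 0.03 m).
It also fails if it takes over 72 s, if anything falls off the work surface, if the arm or the gripper's body presses on something with over 40 N, if the wrist force passes 120 N, or if a joint passes its speed limit or range.

### The arm

A 6-joint arm with a two-finger parallel gripper is mounted at the origin on the work surface. World frame = base frame: x ahead of the robot, y to its left, z up, the work surface at z = 0. Lengths are in m, angles in degrees, forces in N, time in s.
With the tool pointing down it reaches from about 0.35 to 0.85 m from the base axis. Payload 8.1 kg.
Tool frame: the origin (TCP) lies on the centre line of the jaws, within the pads' length; the fingertips stand manip.tips_ahead ahead of it and the grasp point (between the pads) lies 5 mm behind it (manip.tips_ahead is the distance from the TCP to the fingertips, in m); y points along the fingers, x is the direction in which the jaws open and shut, and the axes are right-handed (so a half turn about y gives the same grasp; the last joint's range is limited). The gripper opens to 85 mm and grips with 20 to 120 N. Pads are 22 mm wide; open, the fingers measure 114 mm over their backs; the gripper's body (76 mm by 85 mm) begins 54 mm behind the grasp point. The pads swing forward as they close: fully open they stand 13 mm farther back than shut.
Start: joints at [-72.216, 7.471, 85.268, -0, 87.261, -4.893], TCP at [0.231, -0.554, 0.245] pointing down, gripper open.
Joint ranges: [-169.43, 169.43], [-51.17, 129.36], [1.28, 143.12], [-76.62, 256.62], [0, 156.53], [-152.29, 152.29]. Speed limits (degrees/s): [136.94, 136.94, 159.86, 180, 180, 180].

### API

Orientations are given as a 3x3 rotation matrix whose columns are the frame's x, y, z axes.
In Python, from rig import manip, vision gives the robot as it stands.
- The arm moves only by the shell command python3 -m pendant 'ROWS'. ROWS is JSON, a list of rows, each a list of 7 numbers: the shift along the tool's x, y, z in m, then the turn, a rotation vector about the tool's x, y, z in rad, then the finger opening in m, from 0 to 0.0854. In form: [[x, y, z, rx, ry, rz, jaw], ...]. A call has 1 to 8 rows; each row shifts and turns the pose as measured when the row begins, along the tool's axes as they then stand; what a row does not reach is not made up. A row lasts 1/10 s, in which the tool goes at most 50 mm and 8.59 degrees, less where a joint would pass 70% of its speed; a pose out of reach is approached as far as the arm can. A call with a gripper value outside its range is refused whole. The fingers move at their own pace and stop on an object; the grip force is fixed at half the most. Time passes only in rows, so rows that do not move let the fingers close. It gives the time, the measured TCP pose, the force and the opening at its end, in the units of the state.
- manip.get_state(): the state, without advancing time (a new reading comes with each control period).
- vision.camera(name): name is "side" or "top"; returns (picture, depth): 400x640x3 uint8, red, green, blue; 400x640 float32, m along the optical axis (not along the pixel's ray), 0 where there is no reading.
- vision.camera_model(name): a dict with "intrinsics" (3x3 intrinsics, pixels), "dist" ([k1, k2, p1, p2, k3] as OpenCV has them; the pictures are not rectified), "world_to_cam" (4x4, takes a point from world to camera coordinates). Camera axes: x right, y down, z forward; pixel columns grow to the right and rows downward; lengths in m; the calibration is good to about 2 mm. A picture is of the moment at which its call begins. camera_model takes no time and is no camera call.
- manip.hand_in(): hands the job in, once; it reports no verdict.
Trained networks look in the newest picture that a camera, given by its name, has taken for a name from the list of things; names that differ only in an ending like _2 or _b are one class to them, and where a whole thing is asked for, a point or a joint stands for the part that bears it (a point fixed in the world has none). Each returns a list of dicts, best first, with "conf" (0 to 1); they miss things now and then, are a little off and sometimes report something else, mostly with a low value. They report only what shows in the picture. A call takes as long as a camera call.
- vision.look_for(camera, query): "xy" ([column, row] in pixels, amid what is visible of it).
- vision.outline_of(camera, query): "mask" (400x640 bool, what is visible of it) and "xy" ([column, row] in pixels, amid what is visible of it).
The state is a dict: "time_s": time; "q": joint angles; "qvel": joint speeds; "joint_torque": joint torques, N m; "tcp_pos": TCP position; "orientation": TCP orientation; "ft_force": force on the tool from outside, world axes, zero at the start; "wrist_torque": the same for the moment, N m; "opening": finger opening in m.
Only numpy, scipy, OpenCV 4.12 (cv2) and the standard library are available. Lean on these libraries where they do the work, as an engineer would, in place of code of your own. Each camera call takes 0.05 s, during which the arm holds its last target.

## Working session

There is one attempt and no reset: what is moved stays moved. The work goes in short steps, Python scripts to look and compute and a shell command to move; the robot and the scene stay as the last step left them, time stands still between calls to the robot, and variables do not carry over. Pictures are saved under pics/ and viewed, and the job is handed in when it is done.

```bash
ls -R . | head -30; mkdir -p pics
python3 - <<'E'
from rig import manip, vision
import cv2,numpy as np
s=manip.get_state(); print(s); print(manip.tips_ahead)
for c in ["side","top"]:
    p,d=vision.camera(c); cv2.imwrite(f"pics/{c}0.png",p[:,:,::-1]); m=vision.camera_model(c); print(c,m)
    np.savez(f"{c}0.npz",p=p,d=d)
E
```

```text
.:
pics

./pics:
{'time_s': 0.0, 'q': array([-7.22172629e+01,  7.51566281e+00,  8.53295175e+01,  8.65671562e-04,
        8.72604654e+01, -4.89389661e+00]), 'qvel': array([ 0.00744238,  0.08243916,  0.07686633,  0.01590853, -0.13108788,
       -0.13743765]), 'joint_torque': array([-2.38978319e-03, -5.69384122e+01, -5.00565612e+01, -6.96910447e-04,
        1.43995770e-02, -5.93143727e-05]), 'tcp_pos': array([ 0.23117636, -0.55311439,  0.24423633]), 'orientation': array([[ 3.85528599e-01, -5.48761182e-04,  9.22695723e-01],
       [-9.22694060e-01,  1.76037623e-03,  3.85528951e-01],
       [-1.83585494e-03, -9.99998300e-01,  1.72336698e-04]]), 'ft_force': array([ 0.22860617, -0.19113347,  0.18854584]), 'wrist_torque': array([-0.01493758,  0.03585297,  0.00654076]), 'opening': 0.08504324601421176}
0.014
side {'intrinsics': array([[416.41848767,   0.        , 319.90932185],
       [  0.        , 416.41848767, 200.32159064],
       [  0.        ,   0.        ,   1.        ]]), 'dist': array([-0.03209798,  0.        ,  0.        ,  0.        ,  0.        ]), 'world_to_cam': array([[-0.80017006, -0.59961791, -0.01364661,  0.41064684],
       [-0.30139844,  0.42166933, -0.85519235,  0.21980342],
       [ 0.51854301, -0.68018625, -0.51813108,  0.98187653],
       [ 0.        ,  0.        ,  0.        ,  1.        ]])}
top {'intrinsics': array([[413.32328293,   0.        , 322.38335555],
       [  0.        , 413.32328293, 200.76723202],
       [  0.        ,   0.        ,   1.        ]]), 'dist': array([-0.03828723,  0.        ,  0.        ,  0.        ,  0.        ]), 'world_to_cam': array([[-0.01724759, -0.99972845,  0.01566989, -0.01759081],
       [-0.9833696 ,  0.01412732, -0.18106533,  0.52129671],
       [ 0.18079479, -0.01853223, -0.98334623,  1.39377764],
       [ 0.        ,  0.        ,  0.        ,  1.        ]])}
```

View pics/side0.png

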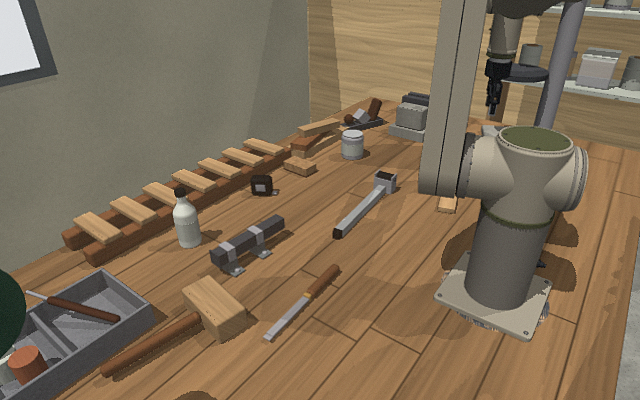

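View pics/top0.png

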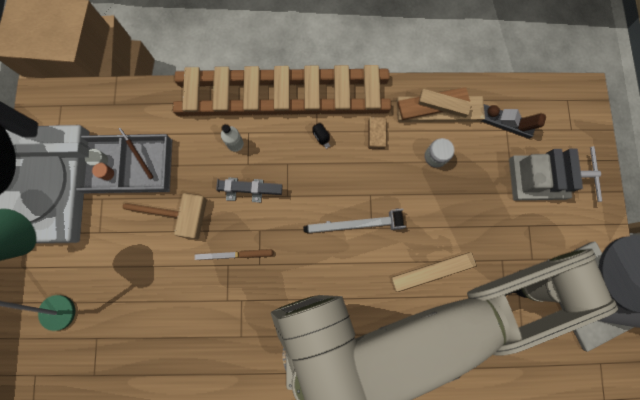

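```bash
cat > h.py <<'E'
from rig import manip, vision
import cv2,numpy as np
np.set_printoptions(precision=4,suppress=True)
def world_pts(c,d,mask):
    m=vision.camera_model(c);v,u=np.nonzero(mask&(d>0))
    pt=cv2.undistortPoints(np.stack([u,v],1).astype(float)[:,None],m["intrinsics"],m["dist"])[:,0]
    z=d[v,u]; P=np.c_[pt*z[:,None],z,np.ones(len(z))]
    return (np.linalg.inv(m["world_to_cam"])@P.T).T[:,:3],u,v
def pix(c,P):
    m=vision.camera_model(c);W=m["world_to_cam"]
    r,_=cv2.Rodrigues(W[:3,:3]);return cv2.projectPoints(np.array(P,float).reshape(-1,1,3),r,W[:3,3],m["intrinsics"],m["dist"])[0][:,0]
def ray(c,uv,z):
    m=vision.camera_model(c);W=np.linalg.inv(m["world_to_cam"])
    p=cv2.undistortPoints(np.array([[uv]],float),m["intrinsics"],m["dist"])[0,0]
    d=W[:3,:3]@np.r_[p,1];o=W[:3,3];return o+d*(z-o[2])/d[2]
def st():
    s=manip.get_state();print("t",round(s["time_s"],2),"tcp",s["tcp_pos"],"F",s["ft_force"],"M",s["wrist_torque"],"op",s["opening"]);print(s["orientation"]);return s
E
python3 - <<'E'
from h import *
for c in ["top","side"]:
    p,d=vision.camera(c)
    np.savez(f"{c}1.npz",p=p,d=d)
    for n in ["bar_grip","bar_button","bar_nose","bar_roller","receiver_mouth","receiver_slot"]:
        r=vision.look_for(c,n); print(c,n,[(np.round(x["xy"],1),round(x["conf"],2)) for x in r[:3]])
    r=vision.outline_of(c,"bar_grip")
    for x in r[:2]: print("outline",x["conf"],x["mask"].sum(),x["xy"])
    if r: np.save(f"barmask_{c}.npy",r[0]["mask"])
for c in ["top","side"]:
    f=np.load(c+"1.npz");p=f["p"]
    for n,(x,y,w,h) in {"a":((200,150,220,110) if c=="top" else (190,150,240,130))}.items() if 0 else [("a",(200,160,215,100) if c=="top" else (190,160,220,120))]:
        cv2.imwrite(f"pics/crop1_{c}.png",cv2.resize(p[y:y+h,x:x+w,::-1],None,fx=3.5,fy=3.5,interpolation=cv2.INTER_CUBIC))
E
```

```text
top bar_grip [(array([358.4, 220. ]), 0.7)]
top bar_button [(array([361.1, 224.2]), 0.6)]
top bar_nose [(array([367.6, 223.7]), 0.8)]
top bar_roller []
top receiver_mouth [(array([249.7, 188.4]), 0.79)]
top receiver_slot [(array([248.8, 189.1]), 0.56), (array([238.4, 254.3]), 0.31)]
outline 0.86 983 [360.4, 222.3]
outline 0.62 290 [318.7, 135.1]
side bar_grip [(array([367.8, 199.2]), 0.89)]
side bar_button [(array([373.7, 201.4]), 0.95)]
side bar_nose [(array([371.2, 200.1]), 0.94)]
side bar_roller [(array([347.6, 141.5]), 0.17)]
side receiver_mouth [(array([245.1, 244.1]), 0.83)]
side receiver_slot [(array([246.2, 248.3]), 0.7)]
outline 0.97 1118 [369.7, 196.2]
outline 0.33 3950 [204.3, 319.4]
```

View pics/crop1_top.png

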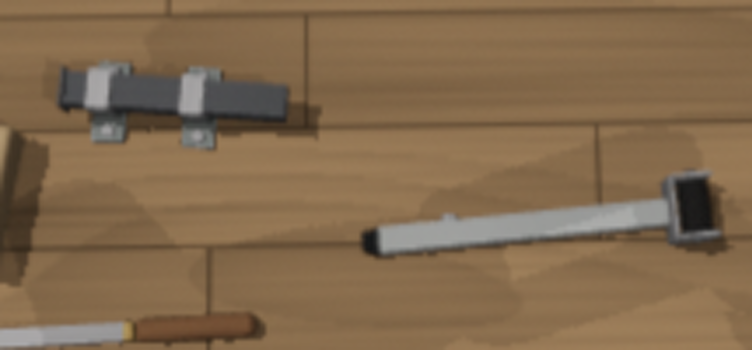

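View pics/crop1_side.png

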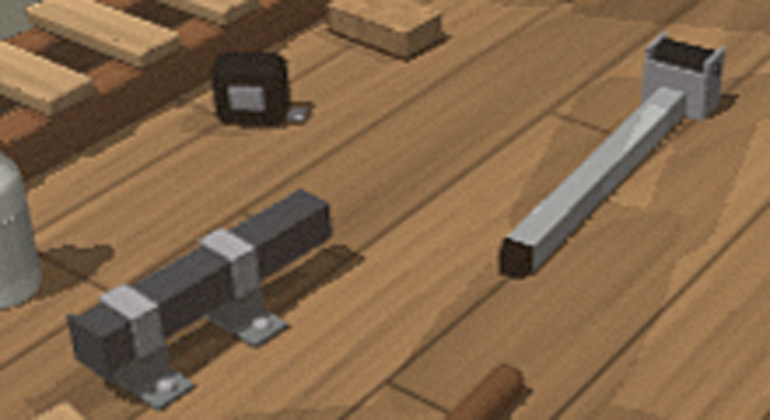

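```bash
cat > meas.py <<'E'
from h import *
def fit(c,d,mask,zlo,zhi):
    P,u,v=world_pts(c,d,mask)
    s=(P[:,2]>zlo)&(P[:,2]<zhi); P=P[s]
    mu=np.median(P,0)
    for _ in range(3):
        mu=P.mean(0);U,S,V=np.linalg.svd(P[:,:2]-mu[:2]);a=V[0]*np.sign(V[0][1]);n=np.array([a[1],-a[0]])
        t=(P[:,:2]-mu[:2])@n;k=abs(t-np.median(t))<0.022;P=P[k]
    q=(P[:,:2]-mu[:2]);al=q@a;ac=q@n
    # strip-wise centre line
    bins=np.linspace(al.min(),al.max(),16);cs=[]
    for i in range(15):
        k=(al>=bins[i])&(al<bins[i+1])
        if k.sum()>5: cs.append(((bins[i]+bins[i+1])/2,(np.percentile(ac[k],3)+np.percentile(ac[k],97))/2,np.ptp(ac[k]),np.median(P[k,2])))
    return mu,a,n,al,ac,np.array(cs),P
E
python3 - <<'E'
from meas import *
for c in ["top","side"]:
    d=np.load(c+"1.npz")["d"]
    vision.camera(c)
    m=np.load(f"barmask_{c}.npy")
    mu,a,n,al,ac,cs,P=fit(c,d,m,0.018,0.032)
    print(c,"bar",mu,a,np.degrees(np.arctan2(a[1],a[0])),al.min(),al.max(),len(P));print(cs.T)
    for e in (al.min(),al.max()):print(mu[:2]+a*e)
    r=vision.outline_of(c,"receiver_mouth")
    print([(x["conf"],x["mask"].sum(),x["xy"]) for x in r])
    if not r: continue
    m=r[0]["mask"];np.save(f"recmask_{c}.npy",m)
    mu,a,n,al,ac,cs,P=fit(c,d,m,0.06,0.075)
    print(c,"rec",mu,a,np.degrees(np.arctan2(a[1],a[0])),al.min(),al.max(),len(P));print(cs.T)
    for e in (al.min(),al.max()):print(mu[:2]+a*e)
E
```

```text
top bar [ 0.4409 -0.1126  0.0248] [-0.0811  0.9967] 94.65065103874043 -0.15409825470695127 0.15634679236082075 614
[[-0.1438 -0.1231 -0.1024 -0.0817 -0.061  -0.0403 -0.0196  0.0011  0.0218
   0.0425  0.0632  0.0839  0.1046  0.1253  0.146 ]
 [ 0.0014 -0.0001  0.0008 -0.0007  0.0005 -0.0002  0.0004  0.0003  0.0003
  -0.0003  0.0008 -0.     -0.0002 -0.0001  0.0003]
 [ 0.0322  0.0247  0.0245  0.0226  0.0249  0.024   0.0255  0.0225  0.0258
   0.0238  0.0277  0.0237  0.0228  0.0249  0.0221]
 [ 0.0248  0.0253  0.0248  0.0256  0.0249  0.0248  0.0253  0.0245  0.0245
   0.0255  0.0245  0.024   0.0244  0.0249  0.0229]]
[ 0.4534 -0.2662]
[0.4282 0.0432]
[(0.92, np.int64(1041), [246.2, 187.5])]
top rec [0.5729 0.2306 0.0668] [0.0723 0.9974] 85.85453299792873 -0.11425592491067406 0.11113937458788402 644
[[-0.1067 -0.0917 -0.0767 -0.0617 -0.0466 -0.0316 -0.0166 -0.0016  0.0135
   0.0285  0.0435  0.0585  0.0736  0.0886  0.1036]
 [-0.0004  0.0004 -0.0002 -0.001  -0.0002 -0.0002  0.0005 -0.0005  0.0004
   0.0006  0.0001 -0.0003  0.0008  0.0001 -0.0006]
 [ 0.0314  0.0326  0.0326  0.032   0.0318  0.0403
[... 867 characters left out ...]
[0.4241 0.0486]
[(0.76, np.int64(1947), [243.7, 243.9])]
side rec [0.5681 0.2421 0.0675] [0.0627 0.998 ] 86.40770610849194 -0.12245700554189357 0.10291311833414249 823
[[-0.1149 -0.0999 -0.0849 -0.0699 -0.0548 -0.0398 -0.0248 -0.0098  0.0053
   0.0203  0.0353  0.0503  0.0654  0.0804  0.0954]
 [ 0.0013  0.0018  0.0031  0.0023  0.0033  0.0017  0.0015  0.0024  0.0016
   0.002   0.0019  0.0018  0.0022  0.0028  0.0018]
 [ 0.0338  0.0355  0.0367  0.0343  0.0344  0.0372  0.0365  0.0358  0.0323
   0.0323  0.0341  0.0365  0.0378  0.0365  0.0341]
 [ 0.0675  0.0676  0.0677  0.0672  0.0674  0.0689  0.07    0.0675  0.0674
   0.0673  0.0669  0.0687  0.0703  0.0671  0.067 ]]
[0.5604 0.1199]
[0.5746 0.3449]
```

```bash
cat > plan.py <<'E'
from h import *
def rows(P,th,n,s=None):
    """target TCP P, tool-x heading th deg (tool y down)"""
    s=s or manip.get_state();R=s["orientation"];p=s["tcp_pos"]
    t0=np.degrees(np.arctan2(R[1,0],R[0,0]));dth=(th-t0);D=(np.array(P)-p)/n
    tilt=np.cross(R[:,1],[0,0,-1])  # world rot vec to straighten
    print("from",p,t0,"tilt",tilt,"tool tilt rv",R.T@tilt)
    for i in range(n):
        a=np.radians(t0+dth*i/n);Rx=np.array([[np.cos(a),0,-np.sin(a)],[np.sin(a),0,np.cos(a)],[0,-1,0]])
        d=Rx.T@D; print(np.round([*d,0,-np.radians(dth)/n,0],4))
E
python3 - <<'E'
from plan import *
rows([0.443,-0.143,0.12],4.7,14)
E
```

```text
from [ 0.2314 -0.5536  0.2453] -67.32070460882402 tilt [-0.  0.  0.] tool tilt rv [-0. -0. -0.]
[-0.0212  0.0089  0.0253  0.     -0.0898  0.    ]
[-0.0189  0.0089  0.0271  0.     -0.0898  0.    ]
[-0.0164  0.0089  0.0286  0.     -0.0898  0.    ]
[-0.0137  0.0089  0.03    0.     -0.0898  0.    ]
[-0.011   0.0089  0.0311  0.     -0.0898  0.    ]
[-0.0082  0.0089  0.032   0.     -0.0898  0.    ]
[-0.0053  0.0089  0.0326  0.     -0.0898  0.    ]
[-0.0023  0.0089  0.0329  0.     -0.0898  0.    ]
[ 0.0006  0.0089  0.033   0.     -0.0898  0.    ]
[ 0.0036  0.0089  0.0328  0.     -0.0898  0.    ]
[ 0.0065  0.0089  0.0323  0.     -0.0898  0.    ]
[ 0.0094  0.0089  0.0316  0.     -0.0898  0.    ]
[ 0.0122  0.0089  0.0307  0.     -0.0898  0.    ]
[ 0.0149  0.0089  0.0294  0.     -0.0898  0.    ]
```

```bash
python3 -m pendant '[[-0.021,0.003,0.025,0,-0.09,0,0.085],[-0.019,0.003,0.027,0,-0.09,0,0.085],[-0.016,0.003,0.029,0,-0.09,0,0.085],[-0.014,0.003,0.03,0,-0.09,0,0.085],[-0.011,0.003,0.031,0,-0.09,0,0.085],[-0.008,0.003,0.032,0,-0.09,0,0.085],[-0.005,0.003,0.033,0,-0.09,0,0.085],[-0.002,0.003,0.033,0,-0.09,0,0.085]]'
python3 - <<'E'
from plan import *
rows([0.443,-0.143,0.12],4.7,7)
E
```

```text
time_s: 1.9
tcp_pos: [0.3526, -0.3136, 0.2205]
orientation: [[0.907, 0.001, 0.421], [-0.421, -0.003, 0.907], [0.002, -1.0, -0.002]]
ft_force: [0.7, -0.1, -0.8]
opening: 0.085
from [ 0.3526 -0.3136  0.2205] -24.923620799834932 tilt [0.003 0.001 0.   ] tool tilt rv [0.0023 0.     0.0022]
[ 0.0014  0.0144  0.0275  0.     -0.0739  0.    ]
[ 0.0035  0.0144  0.0274  0.     -0.0739  0.    ]
[ 0.0055  0.0144  0.027   0.     -0.0739  0.    ]
[ 0.0075  0.0144  0.0266  0.     -0.0739  0.    ]
[ 0.0094  0.0144  0.0259  0.     -0.0739  0.    ]
[ 0.0113  0.0144  0.0252  0.     -0.0739  0.    ]
[ 0.0131  0.0144  0.0243  0.     -0.0739  0.    ]
```

```bash
python3 -m pendant '[[0.001,0.014,0.027,0,-0.074,0,0.085],[0.0035,0.014,0.027,0,-0.074,0,0.085],[0.0055,0.014,0.027,0,-0.074,0,0.085],[0.0075,0.014,0.027,0,-0.074,0,0.085],[0.0094,0.014,0.026,0,-0.074,0,0.085],[0.011,0.014,0.025,0,-0.074,0,0.085],[0.013,0.014,0.024,0,-0.074,0,0.085],[0,0,0,0,0,0,0.085]]'
python3 - <<'E'
from plan import *
rows([0.443,-0.143,0.06],4.7,3)
p,d=vision.camera("top");cv2.imwrite("pics/top2.png",p[100:300,200:460,::-1].repeat(3,0).repeat(3,1))
p,d=vision.camera("side");cv2.imwrite("pics/side2.png",p[100:300,250:510,::-1].repeat(3,0).repeat(3,1))
E
```

```text
time_s: 2.7
tcp_pos: [0.4451, -0.1332, 0.1204]
orientation: [[0.994, 0.006, -0.112], [0.112, -0.006, 0.994], [0.005, -1.0, -0.007]]
ft_force: [-0.7, -0.5, 0.2]
opening: 0.0848
from [ 0.4451 -0.1332  0.1204] 6.404290728714175 tilt [0.0063 0.0062 0.    ] tool tilt rv [0.007  0.     0.0055]
[-0.0011  0.0201 -0.0032  0.      0.0099  0.    ]
[-0.001   0.0201 -0.0032  0.      0.0099  0.    ]
[-0.001   0.0201 -0.0032  0.      0.0099  0.    ]
```

View pics/top2.png

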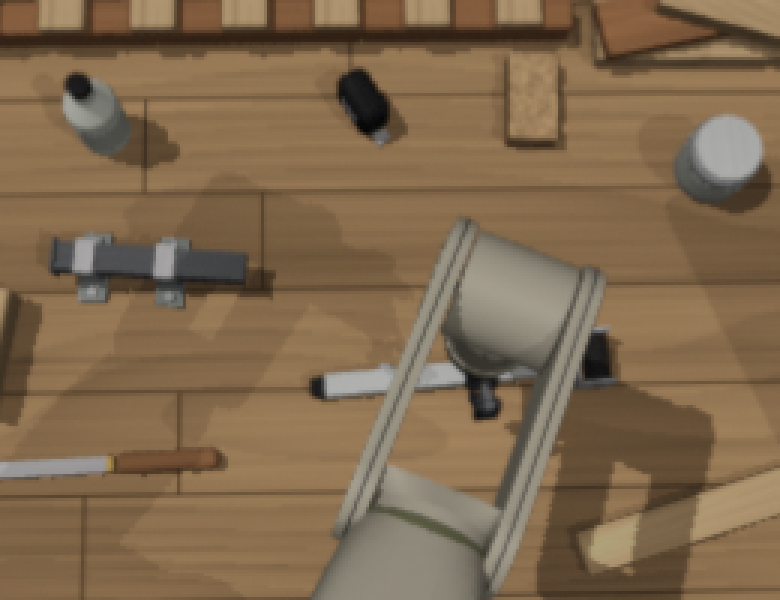

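View pics/side2.png

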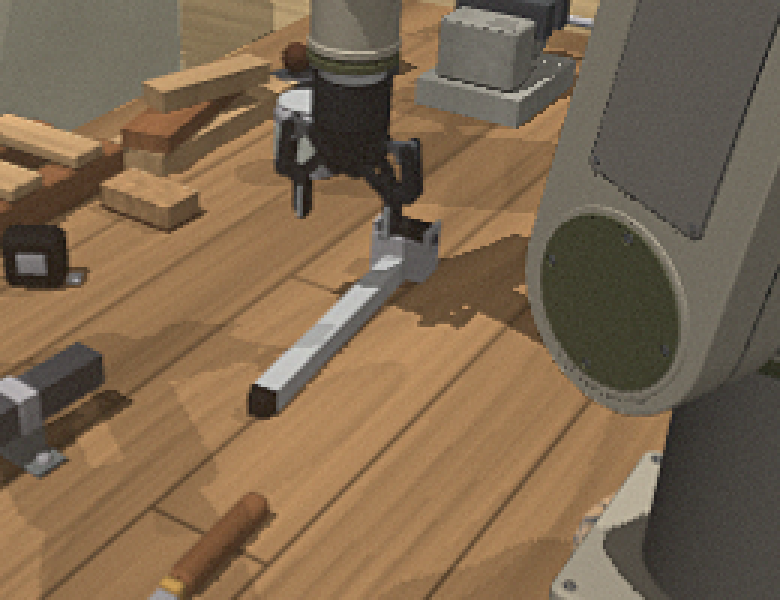

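The gripper hangs above the bar, one finger on each side, and the top view still shows the nose, mouth and bystanders. Now going down.

```bash
python3 -m pendant '[[-0.001,0.02,-0.003,0.002,0.01,0.002,0.085],[-0.001,0.02,-0.003,0.002,0.01,0.002,0.085],[-0.001,0.02,-0.003,0.002,0.01,0.002,0.085],[0,0,0,0,0,0,0.085]]'
python3 - <<'E'
from plan import *
rows([0.443,-0.143,0.02],4.7,3)
E
```

```text
time_s: 3.2
tcp_pos: [0.4457, -0.1508, 0.0656]
orientation: [[0.998, 0.009, -0.069], [0.069, -0.008, 0.998], [0.008, -1.0, -0.008]]
ft_force: [0.0, -0.3, -0.2]
opening: 0.085
from [ 0.4457 -0.1508  0.0656] 3.9655150635887053 tilt [0.0077 0.0085 0.    ] tool tilt rv [ 0.0083 -0.      0.008 ]
[-0.0007  0.0152  0.0027  0.     -0.0043  0.    ]
[-0.0007  0.0152  0.0027  0.     -0.0043  0.    ]
[-0.0007  0.0152  0.0027  0.     -0.0043  0.    ]
```

```bash
python3 -m pendant '[[-0.001,0.015,0.003,0.008,-0.004,0.008,0.085],[-0.001,0.012,0.003,0,-0.004,0,0.085],[0,0.01,0,0,0,0,0.085],[0,0,0,0,0,0,0.085]]'
python3 - <<'E'
from plan import *
rows([0.443,-0.143,0.019],4.7,2)
E
```

```text
time_s: 3.6
tcp_pos: [0.4456, -0.1487, 0.0318]
orientation: [[0.997, 0.006, -0.073], [0.073, -0.004, 0.997], [0.005, -1.0, -0.004]]
ft_force: [-0.2, 0.2, 0.7]
opening: 0.0854
from [ 0.4456 -0.1487  0.0318] 4.159549018151986 tilt [0.0037 0.0056 0.    ] tool tilt rv [0.0041 0.     0.0053]
[-0.0011  0.0064  0.003   0.     -0.0047  0.    ]
[-0.0011  0.0064  0.003   0.     -0.0047  0.    ]
```

```bash
python3 -m pendant '[[-0.002,0.008,0.004,0.004,-0.006,0.005,0.085],[0,0.006,0.002,0.003,-0.004,0.003,0.085],[0,0,0,0,0,0,0.085]]'
python3 - <<'E'
from plan import *
rows([0.443,-0.145,0.019],4.7,1)
E
```

```text
time_s: 3.9
tcp_pos: [0.444, -0.143, 0.0182]
orientation: [[0.997, -0.001, -0.083], [0.083, 0.002, 0.997], [-0.001, -1.0, 0.002]]
ft_force: [-0.6, -0.9, -0.2]
opening: 0.085
from [ 0.444  -0.143   0.0182] 4.7698536398906155 tilt [-0.0021 -0.0014 -0.    ] tool tilt rv [-0.0022  0.     -0.0012]
[-0.0012 -0.0008 -0.0019  0.      0.0012  0.    ]
```

```bash
python3 -m pendant '[[0,0,0,0,0,0,0],[0,0,0,0,0,0,0],[0,0,0,0,0,0,0],[0,0,0,0,0,0,0],[0,0,0,0,0,0,0]]'; python3 -c "
from h import *
st()"
```

```text
time_s: 4.4
tcp_pos: [0.4448, -0.1431, 0.0191]
orientation: [[0.996, -0.0, -0.084], [0.084, 0.001, 0.996], [-0.0, -1.0, 0.001]]
ft_force: [-0.3, 0.1, -3.7]
opening: 0.0241
t 4.4 tcp [ 0.4448 -0.1431  0.0191] F [-0.2853  0.0558 -3.6943] M [ 0.0098  0.0299 -0.0068] op 0.024063465458938445
[[ 0.9965 -0.0003 -0.0837]
 [ 0.0837  0.0015  0.9965]
 [-0.0002 -1.      0.0015]]
```

```bash
python3 -m pendant '[[0,-0.015,0,0,0,0,0],[0,-0.015,0,0,0,0,0],[0,-0.008,0,0,0,0,0],[0,0,0,0,0,0,0]]'; python3 -c "
from plan import *
st();rows([.548,-.109,.0566],-3.9,6)"
```

```text
time_s: 4.8
tcp_pos: [0.4427, -0.1424, 0.0562]
orientation: [[0.996, -0.004, -0.084], [0.084, 0.003, 0.996], [-0.004, -1.0, 0.004]]
ft_force: [0.1, -1.1, -3.0]
opening: 0.024
t 4.8 tcp [ 0.4427 -0.1424  0.0562] F [ 0.0707 -1.0659 -3.0347] M [-0.0723 -0.0341  0.013 ] op 0.02396806733945969
[[ 0.9965 -0.0044 -0.0835]
 [ 0.0836  0.0032  0.9965]
 [-0.0041 -1.      0.0036]]
from [ 0.4427 -0.1424  0.0562] 4.7929366979160966 tilt [-0.0032 -0.0044 -0.    ] tool tilt rv [-0.0036 -0.     -0.0041]
[ 0.018  -0.0001  0.0041  0.      0.0253  0.    ]
[ 0.0178 -0.0001  0.0045  0.      0.0253  0.    ]
[ 0.0177 -0.0001  0.005   0.      0.0253  0.    ]
[ 0.0176 -0.0001  0.0054  0.      0.0253  0.    ]
[ 0.0174 -0.0001  0.0059  0.      0.0253  0.    ]
[ 0.0173 -0.0001  0.0063  0.      0.0253  0.    ]
```

```bash
python3 -m pendant '[[0.018,0,0.004,-0.001,0.025,-0.001,0],[0.018,0,0.004,-0.001,0.025,-0.001,0],[0.018,0,0.005,-0.001,0.025,-0.001,0],[0.018,0,0.005,0,0.025,0,0],[0.017,0,0.006,0,0.025,0,0],[0.016,0,0.006,0,0.025,0,0],[0,0,0,0,0,0,0]]'; python3 -c "
from plan import *
st();rows([.548,-.109,.0566],-3.9,1)
for c in ['top','side']:
    p,d=vision.camera(c);np.savez(c+'3.npz',p=p,d=d)
    cv2.imwrite(f'pics/{c}3.png',p[120:320,200:460,::-1].repeat(3,0).repeat(3,1))
    r=vision.outline_of(c,'bar_grip');print([(x['conf'],x['mask'].sum(),x['xy']) for x in r])
    if r: np.save(f'barmask3_{c}.npy',r[0]['mask'])
"
```

```text
time_s: 5.5
tcp_pos: [0.5474, -0.1082, 0.0493]
orientation: [[0.997, -0.007, 0.074], [-0.074, 0.002, 0.997], [-0.008, -1.0, 0.002]]
ft_force: [-0.8, -0.5, -4.3]
opening: 0.0239
t 5.5 tcp [ 0.5474 -0.1082  0.0493] F [-0.7674 -0.4928 -4.3251] M [0.0217 0.0282 0.0517] op 0.02388596882371998
[[ 0.9972 -0.0075  0.074 ]
 [-0.074   0.0022  0.9973]
 [-0.0076 -1.      0.0017]]
from [ 0.5474 -0.1082  0.0493] -4.242743018172632 tilt [-0.0022 -0.0075 -0.    ] tool tilt rv [-0.0017 -0.     -0.0076]
[ 0.0007 -0.0073 -0.0007  0.     -0.006   0.    ]
[(0.55, np.int64(693), [360.2, 191.1])]
[(0.81, np.int64(1204), [326.2, 190.0])]
```

View pics/top3.png

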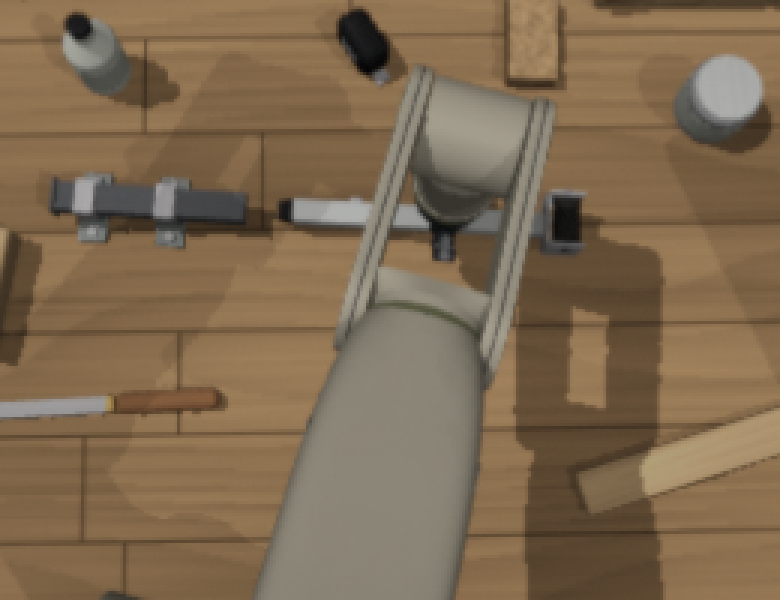

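View pics/side3.png

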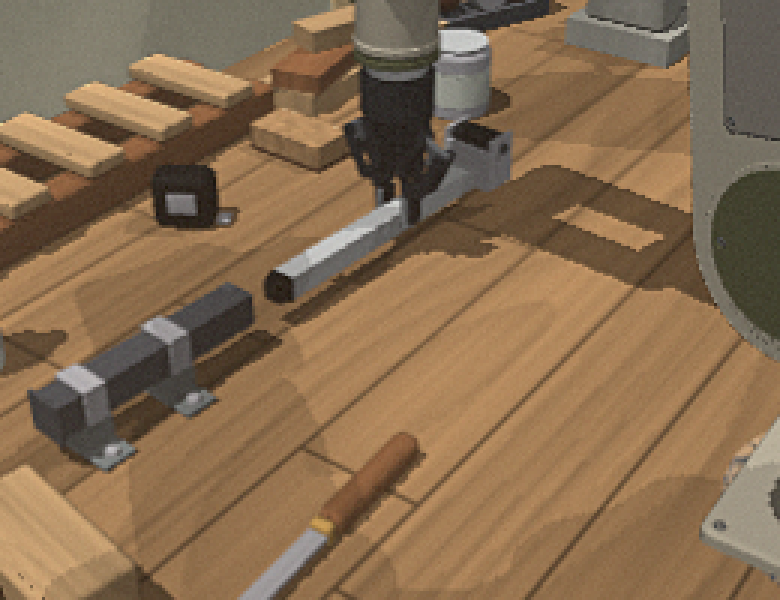

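```bash
python3 -m pendant '[[0.001,-0.0075,-0.001,-0.002,-0.006,-0.008,0],[0,0,0,0,0,0,0]]'; python3 -m pendant '[[0,0,0,0,0,0,0]]'
cat > look.py <<'E'
from meas import *
import sys
k=sys.argv[1]
st()
for c in ['top','side']:
    p,d=vision.camera(c);np.savez(c+k+'.npz',p=p,d=d)
    cv2.imwrite(f'pics/{c}{k}.png',p[140:260,200:420,::-1].repeat(3,0).repeat(3,1))
    r=vision.outline_of(c,'bar_grip')
    print(c,[(x['conf'],x['mask'].sum(),x['xy']) for x in r])
    if not r: continue
    m=r[0]['mask'];np.save(f'barmask{k}_{c}.npy',m)
    P,u,v=world_pts(c,d,m)
    T=manip.get_state()["tcp_pos"]
    mu,a,n,al,ac,cs,P=fit(c,d,m,0.052,0.075)
    print("bar",mu,a,np.degrees(np.arctan2(a[1],a[0])),al.min(),al.max(),len(P));print(cs.T)
    print("nose end",mu[:2]+a*al.max())
    mr=np.load(f"recmask_{c}.npy");mu,a,n,al,ac,cs,P=fit(c,np.load(c+"1.npz")["d"],mr,0.06,0.075)
    print("rec end",mu[:2]+a*al.min(),a,n)
E
python3 look.py 4
```

```text
time_s: 5.9
tcp_pos: [0.5449, -0.1105, 0.0568]
orientation: [[0.998, -0.002, 0.068], [-0.068, -0.0, 0.998], [-0.002, -1.0, -0.001]]
ft_force: [0.6, 0.3, -2.5]
opening: 0.0235
time_s: 6.0
tcp_pos: [0.5446, -0.1107, 0.0571]
orientation: [[0.998, -0.002, 0.068], [-0.068, -0.001, 0.998], [-0.002, -1.0, -0.001]]
ft_force: [1.0, 1.0, -3.4]
opening: 0.0238
t 6.0 tcp [ 0.5446 -0.1107  0.0571] F [ 1.0247  0.9553 -3.3547] M [-0.0435  0.0123  0.0263] op 0.023823048809816054
[[ 0.9977 -0.0018  0.0679]
 [-0.0679 -0.0005  0.9977]
 [-0.0018 -1.     -0.0006]]
top [(0.87, np.int64(632), [363.5, 191.8])]
bar [ 0.5484 -0.0472  0.0626] [0.0777 0.997 ] 85.54254768240023 -0.1866547000848903 0.12041175899099142 341
[[-0.1764 -0.1355 -0.115  -0.0331 -0.0127  0.0283  0.0488  0.0692  0.0897
   0.1102]
 [-0.0013  0.0022  0.0017 -0.0004 -0.0002  0.0042  0.0012 -0.0004 -0.0004
  -0.0015]
 [ 0.0365  0.0203  0.0214  0.0208  0.0195  0.0282  0.0288  0.0224  0.0209
   0.0203]
 [ 0.0651  0.064   0.0627  0.0629  0.0629  0.0618  0.0626  0.0626  0.0631
   0.0619]]
nose end [0.5577 0.0729]
rec end [0.5646 0.1166] [0.0723 0.9974] [ 0.9974 -0.0723]
side [(0.83, np.int64(1191), [327.2, 189.5])]
bar [ 0.541  -0.0687  0.0622] [0.1197 0.9928] 83.12760759129112 -0.20619803379031085 0.15255196769884163 630
[[-0.1942 -0.1703 -0.1464 -0.1225 -0.0986 -0.0747 -0.0507 -0.0268 -0.0029
   0.021   0.0449  0.0688  0.0928  0.1167  0.1406]
 [-0.0126 -0.0006  0.0103  0.0084  0.0024 -0.0013  0.002   0.0064  0.0061
   0.0047  0.0046  0.0025  0.0019 -0.001  -0.0017]
 [ 0.0067  0.0334  0.0359  0.0187  0.0088  0.0057  0.0388  0.0277  0.0279
   0.0273  0.0295  0.027   0.0272  0.0293  0.0284]
 [ 0.064   0.0635  0.0638  0.0632  0.0609  0.0604  0.0648  0.064   0.0635
   0.0639  0.0635  0.0638  0.0628  0.0634  0.0614]]
nose end [0.5593 0.0828]
rec end [0.5604 0.1199] [0.0627 0.998 ] [ 0.998  -0.0627]
```

```bash
cat > lines.py <<'E'
from h import *
import sys
def cl(c,d,mask,zlo,zhi,ylo,yhi,excl=None,x0=0.5,x1=0.62):
    P,u,v=world_pts(c,d,mask)
    k=(P[:,2]>zlo)&(P[:,2]<zhi)&(P[:,1]>ylo)&(P[:,1]<yhi)&(P[:,0]>x0)&(P[:,0]<x1)
    if excl: k&=~((P[:,1]>excl[0])&(P[:,1]<excl[1]))
    P=P[k]
    b=np.polyfit(P[:,1],P[:,0],1)
    for _ in range(4):
        r=P[:,0]-np.polyval(b,P[:,1]);g=abs(r)<0.017
        b=np.polyfit(P[g,1],P[g,0],1)
    zl=np.polyfit(P[g,1],P[g,2],1)
    return b,zl,g.sum(),np.percentile(P[g,0]-np.polyval(b,P[g,1]),[1,99])
def fullmask(): return np.ones((400,640),bool)
E
python3 - <<'E'
from lines import *
F=fullmask()
for c in ["top","side"]:
    d=np.load(c+"4.npz")["d"];d1=np.load(c+"1.npz")["d"]
    b,zl,n,w=cl(c,d,F,0.058,0.068,-0.07,0.06,(-0.03,0.005)) 
    br,zr,nr,wr=cl(c,d1,F,0.0625,0.0705,0.13,0.33)
    print(c,"bar ang",np.degrees(np.arctan(b[0])),"x@.06,.12",np.polyval(b,[.06,.12]),"ztop@-.06,.05",np.polyval(zl,[-.06,.05]),n,w)
    print(c,"rec ang",np.degrees(np.arctan(br[0])),"x@.12",np.polyval(br,.12),"ztop@.13,.33",np.polyval(zr,[.13,.33]),nr,wr)
E
```

```text
top bar ang 5.001978021967453 x@.06,.12 [0.558  0.5632] ztop@-.06,.05 [0.0635 0.0629] 128 [-0.0122  0.0131]
top rec ang 4.866430789561953 x@.12 0.5628857062541289 ztop@.13,.33 [0.0664 0.067 ] 429 [-0.0162  0.0166]
side bar ang 4.125590190170884 x@.06,.12 [0.5554 0.5598] ztop@-.06,.05 [0.0638 0.0634] 177 [-0.0128  0.0148]
side rec ang 3.3009827023468286 x@.12 0.5592592835342232 ztop@.13,.33 [0.0677 0.0674] 534 [-0.0142  0.0167]
```

View pics/side4.png

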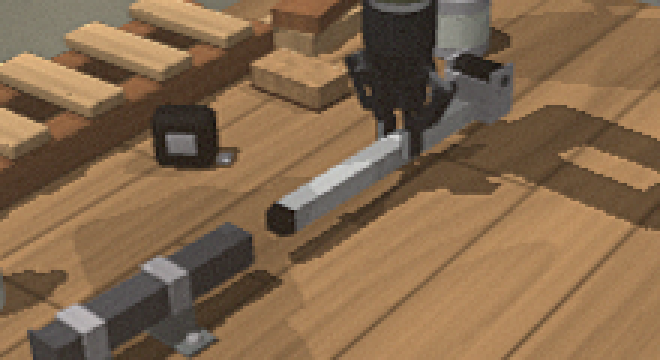

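View pics/top4.png

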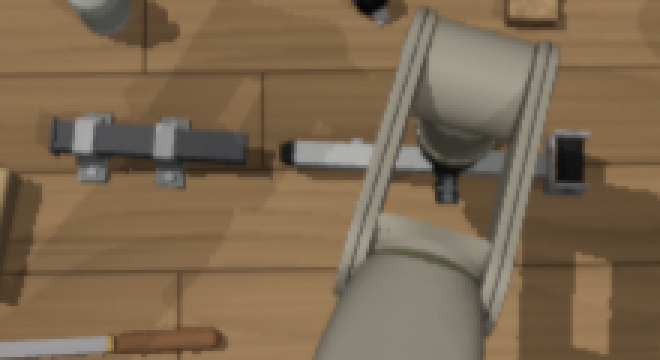

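```bash
python3 -m pendant '[[0,0,0.008,0,0,0,0],[0,0,0.008,0,0,0,0],[0,0,0.008,0,0,0,0],[0,0,0,0,0,0,0]]'
```

```text
time_s: 6.6
tcp_pos: [0.5465, -0.0841, 0.0566]
orientation: [[0.998, -0.002, 0.068], [-0.068, 0.0, 0.998], [-0.002, -1.0, -0.0]]
ft_force: [0.0, -0.3, -3.9]
opening: 0.0236
```

```bash
python3 -m pendant '[[0,0,0.005,0,0,0,0],[0,0,0.005,0,0,0,0],[0,0,0.005,0,0,0,0],[0,0,0,0,0,0,0]]'; python3 look.py 5 | grep -v '^\['
```

```text
time_s: 7.0
tcp_pos: [0.5476, -0.0672, 0.0565]
orientation: [[0.998, -0.003, 0.067], [-0.067, 0.0, 0.998], [-0.003, -1.0, -0.0]]
ft_force: [-0.1, -0.1, -3.4]
opening: 0.0236
t 7.0 tcp [ 0.5476 -0.0672  0.0565] F [-0.084  -0.0575 -3.4057] M [-0.0221  0.005  -0.0229] op 0.02359058059884206
 [-0.0669  0.0001  0.9978]
 [-0.0026 -1.     -0.0001]]
top [(0.55, np.int64(734), [346.3, 189.0])]
bar [ 0.552  -0.0117  0.0619] [0.0704 0.9975] 85.9643071752092 -0.17832510344916064 0.12955688178282243 409
   0.0782  0.0988  0.1193]
 [ 0.0018 -0.0024  0.0021  0.0013 -0.0067  0.0009  0.0008  0.0029  0.0002
  -0.0007  0.0005  0.0004]
 [ 0.0338  0.0167  0.0252  0.0258  0.0103  0.0245  0.0239  0.0302  0.0243
   0.0247  0.0259  0.0264]
 [ 0.0635  0.0609  0.0624  0.0634  0.0623  0.062   0.0617  0.0604  0.0629
   0.063   0.0618  0.061 ]]
nose end [0.5612 0.1176]
rec end [0.5646 0.1166] [0.0723 0.9974] [ 0.9974 -0.0723]
side [(0.6, np.int64(1170), [322.5, 191.0])]
bar [ 0.5436 -0.0294  0.0619] [0.1142 0.9935] 83.44245165601512 -0.20048751555422517 0.1530880668719008 615
   0.047   0.0706  0.0942  0.1177  0.1413]
 [-0.014  -0.0005  0.0103  0.0064  0.0015 -0.0011  0.0074  0.0062  0.0058
   0.0037  0.0027  0.0012  0.0008 -0.001 ]
 [ 0.0053  0.0391  0.0221  0.0152  0.0088  0.0052  0.0255  0.0265  0.0291
   0.027   0.0292  0.0271  0.0283  0.0288]
 [ 0.0644  0.0645  0.0631  0.0622  0.0599  0.0574  0.0634  0.0635  0.0629
   0.0626  0.0626  0.0626  0.0626  0.0622]]
nose end [0.5611 0.1227]
rec end [0.5604 0.1199] [0.0627 0.998 ] [ 0.998  -0.0627]
```

View pics/side5.png

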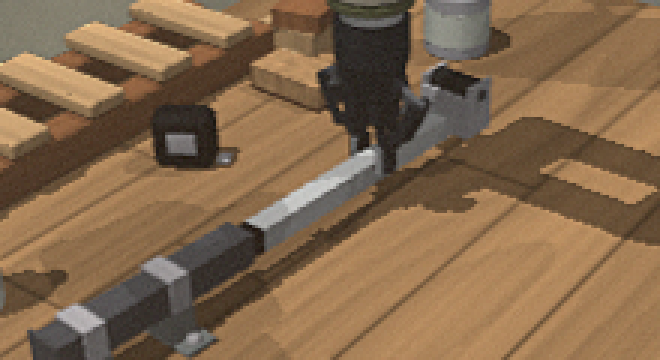

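View pics/top5.png

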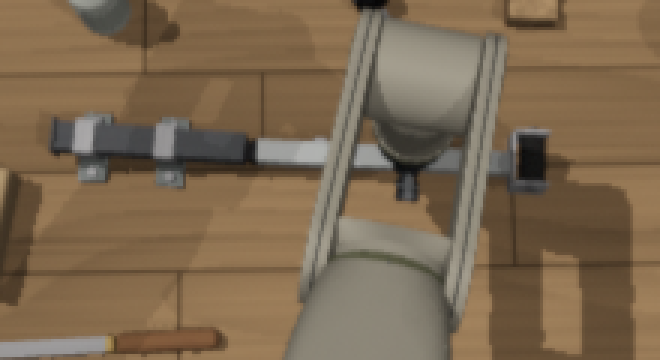

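The nose is at the mouth and in line in both views: about (263,220) in the side picture and (250,150) in the top one. Now feeding it in small steps.

```bash
python3 -m pendant '[[0,0,0.004,0,0,0,0],[0,0,0.004,0,0,0,0]]'; python3 -m pendant '[[0,0,0.004,0,0,0,0],[0,0,0,0,0,0,0]]';  python3 -c "
from h import *
st()"
```

```text
time_s: 7.4
tcp_pos: [0.5482, -0.0605, 0.0566]
orientation: [[0.998, -0.002, 0.069], [-0.069, -0.0, 0.998], [-0.002, -1.0, -0.001]]
ft_force: [1.6, -1.1, -3.6]
opening: 0.0239
time_s: 7.6
tcp_pos: [0.549, -0.0559, 0.0569]
orientation: [[0.998, -0.001, 0.069], [-0.069, -0.0, 0.998], [-0.001, -1.0, -0.001]]
ft_force: [0.8, 1.0, -2.9]
opening: 0.0236
t 7.6 tcp [ 0.549  -0.0559  0.0569] F [ 0.7976  0.9518 -2.9401] M [ 0.0047 -0.1546 -0.2089] op 0.023625988302962798
[[ 0.9976 -0.0011  0.0692]
 [-0.0692 -0.0004  0.9976]
 [-0.0011 -1.     -0.0005]]
```

```bash
python3 -m pendant '[[0.0007,0,0.004,0,0,0,0],[0,0,0.004,0,0,0,0]]'; python3 -m pendant '[[0,0,0.004,0,0,0,0],[0,0,0,0,0,0,0]]';  python3 -c "
from h import *
st()"
```

```text
time_s: 7.8
tcp_pos: [0.5502, -0.0477, 0.0569]
orientation: [[0.998, -0.001, 0.069], [-0.069, -0.001, 0.998], [-0.001, -1.0, -0.001]]
ft_force: [0.4, -0.2, -3.6]
opening: 0.0237
time_s: 8.0
tcp_pos: [0.5504, -0.0426, 0.0567]
orientation: [[0.998, -0.002, 0.069], [-0.069, -0.0, 0.998], [-0.002, -1.0, -0.0]]
ft_force: [0.1, -0.7, -2.9]
opening: 0.0234
t 8.0 tcp [ 0.5504 -0.0426  0.0567] F [ 0.0649 -0.689  -2.9252] M [-0.0174 -0.0866 -0.0998] op 0.0234083542064699
[[ 0.9976 -0.0019  0.0686]
 [-0.0686 -0.0002  0.9976]
 [-0.0018 -1.     -0.0004]]
```

```bash
python3 -m pendant '[[0,0,0.005,0,0,0,0],[0,0,0.005,0,0,0,0]]'; python3 -m pendant '[[0,0,0.005,0,0,0,0],[0,0,0,0,0,0,0]]';  python3 -c "
from h import *
st()"
```

```text
time_s: 8.2
tcp_pos: [0.5512, -0.0324, 0.0568]
orientation: [[0.998, -0.002, 0.069], [-0.069, -0.0, 0.998], [-0.002, -1.0, -0.001]]
ft_force: [0.1, -0.2, -3.4]
opening: 0.0235
time_s: 8.4
tcp_pos: [0.5516, -0.0262, 0.0568]
orientation: [[0.998, -0.002, 0.069], [-0.069, -0.0, 0.998], [-0.002, -1.0, -0.0]]
ft_force: [0.8, 0.0, -2.8]
opening: 0.0239
t 8.4 tcp [ 0.5516 -0.0262  0.0568] F [ 0.7563  0.0174 -2.8184] M [-0.049  -0.1317 -0.1142] op 0.023857364895002373
[[ 0.9976 -0.0015  0.0687]
 [-0.0687 -0.0002  0.9976]
 [-0.0015 -1.     -0.0003]]
```

```bash
python3 -m pendant '[[0.0003,0,0.005,0,0,0,0],[0,0,0.005,0,0,0,0]]'; python3 -m pendant '[[0.0003,0,0.005,0,0,0,0],[0,0,0,0,0,0,0]]';  python3 -c "
from h import *
st()"; python3 look.py 6 | grep -v '^\['
```

```text
time_s: 8.6
tcp_pos: [0.5526, -0.016, 0.0568]
orientation: [[0.998, -0.002, 0.069], [-0.069, -0.0, 0.998], [-0.002, -1.0, -0.001]]
ft_force: [0.5, 0.3, -2.9]
opening: 0.0237
time_s: 8.8
tcp_pos: [0.5531, -0.0098, 0.0566]
orientation: [[0.998, -0.002, 0.068], [-0.068, -0.0, 0.998], [-0.002, -1.0, -0.0]]
ft_force: [-0.1, -0.3, -3.2]
opening: 0.0238
t 8.8 tcp [ 0.5531 -0.0098  0.0566] F [-0.0846 -0.3276 -3.2369] M [-0.0331 -0.0623 -0.0772] op 0.02381937754721248
[[ 0.9977 -0.0021  0.0684]
 [-0.0684 -0.0001  0.9977]
 [-0.0021 -1.     -0.0003]]
t 8.8 tcp [ 0.5531 -0.0098  0.0566] F [-0.0846 -0.3276 -3.2369] M [-0.0331 -0.0623 -0.0772] op 0.02381937754721248
 [-0.0684 -0.0001  0.9977]
 [-0.0021 -1.     -0.0003]]
top [(0.79, np.int64(532), [345.6, 189.3])]
bar [ 0.5534 -0.0132  0.0624] [0.0717 0.9974] 85.88731814238112 -0.11939340905005792 0.13035238619764802 268
   0.1054  0.122 ]
 [ 0.0005  0.001  -0.0004  0.0009 -0.0019 -0.007  -0.      0.0006 -0.0002
   0.0027  0.001 ]
 [ 0.0374  0.0249  0.0181  0.0236  0.0196  0.0091  0.0222  0.0269  0.0192
   0.0276  0.0266]
 [ 0.0626  0.063   0.0601  0.0627  0.0638  0.0619  0.0638  0.0636  0.0607
   0.063   0.0628]]
nose end [0.5627 0.1168]
rec end [0.5646 0.1166] [0.0723 0.9974] [ 0.9974 -0.0723]
side [(0.82, np.int64(983), [327.5, 189.8]), (0.4, np.int64(1836), [245.4, 249.5])]
bar [ 0.5443 -0.0158  0.0619] [0.1311 0.9914] 82.46882389265905 -0.15530325398427944 0.13193017204988952 482
   0.0458  0.0649  0.0841  0.1032  0.1224]
 [-0.0126 -0.0136  0.0026  0.011   0.0075  0.0013 -0.0012  0.0089  0.0057
   0.0053  0.0033  0.002   0.0002 -0.0022]
 [ 0.0056  0.0073  0.0379  0.0226  0.0162  0.0058  0.0046  0.0203  0.0238
   0.0266  0.0263  0.0258  0.0271  0.0246]
 [ 0.0621  0.0655  0.0646  0.0638  0.0627  0.0593  0.0561  0.0643  0.0636
   0.0631  0.0622  0.0629  0.0624  0.0626]]
nose end [0.5616 0.115 ]
rec end [0.5604 0.1199] [0.0627 0.998 ] [ 0.998  -0.0627]
```

View pics/top6.png

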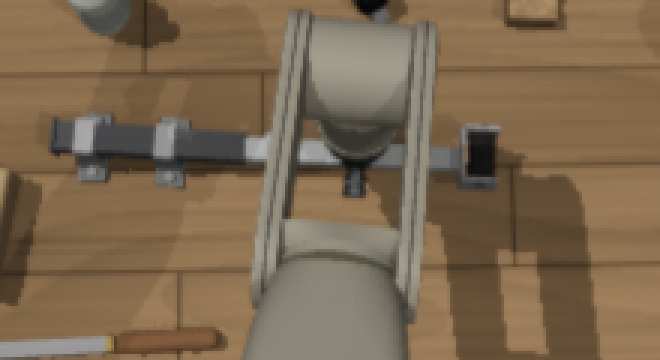

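View pics/side6.png

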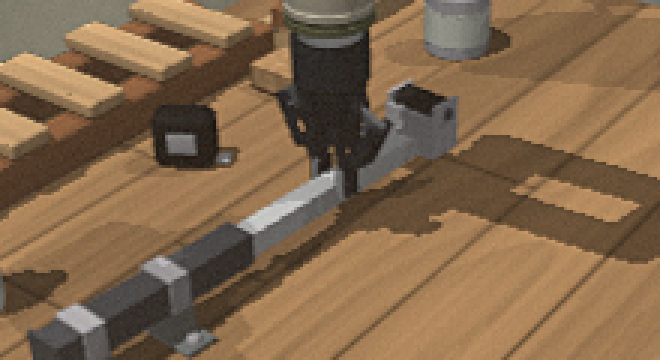

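Run:
```python
from h import *
a=np.load("top4.npz")["p"][175:200,275:365,::-1];b=np.load("top5.npz")["p"][175:200,275:365,::-1]
cv2.imwrite("pics/btn.png",np.vstack([cv2.resize(x,None,fx=8,fy=8,interpolation=cv2.INTER_NEAREST) for x in (a,b)]))
```

```text
(no output)
```

View pics/btn.png

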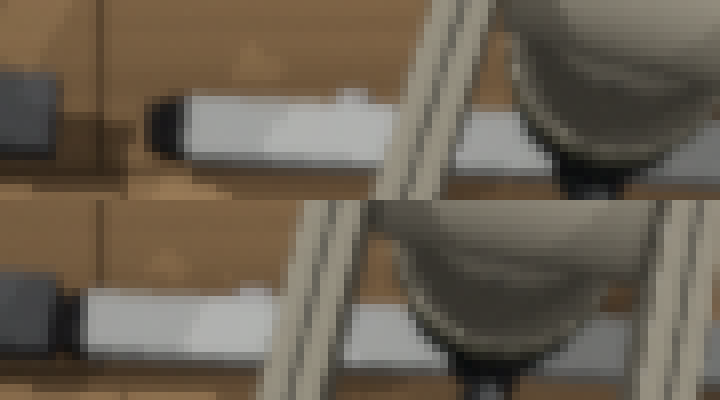

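Run:
```python
from h import *
M=ray("top",(281.5,188.5),0.0665);print("mouth",M)
a=np.array([0.0685,0.9977])
for t,nose,bd,bt in ((-0.1107,(292.8,190.5),(297.5,190),(318.4,186.6)),(-0.0672,None,(284.5,189),(306.5,185.6))):
    for n,p,z in (("nose",nose,.05),("bound",bd,.0625),("btn",bt,.055)):
        if p: 
            w=ray("top",p,z);print(n,w,"rel tcp along",(w[:2]-[0.5446+0.0685*(t+.1107),t])@a,"rel mouth",(w-M)[:2]@a)
d=np.load("top6.npz");
```

```text
mouth [0.5626 0.1151 0.0665]
nose [0.5585 0.077  0.05  ] rel tcp along 0.18818878064257386 rel mouth -0.03830986669934272
bound [0.5574 0.06   0.0625] rel tcp along 0.17119964854458072 rel mouth -0.05529899879733586
btn [ 0.5701 -0.0127  0.055 ] rel tcp along 0.09956359885349646 rel mouth -0.12693504848842013
bound [0.5616 0.105  0.0625] rel tcp along 0.17278245364147513 rel mouth -0.010112130825441467
btn [0.5743 0.0288 0.055 ] rel tcp along 0.09763806456208964 rel mouth -0.08525651990482695
```

```bash
python3 -m pendant '[[0.0003,0,0.004,0,0,0,0],[0,0,0.004,0,0,0,0],[0,0,0.003,0,0,0,0],[0,0,0,0,0,0,0]]';python3 -c "
from h import *
st()"; python3 look.py 7 | grep -A100 side | grep -v '^\['
```

```text
time_s: 9.4
tcp_pos: [0.5542, 0.0008, 0.0566]
orientation: [[0.998, -0.002, 0.07], [-0.07, -0.0, 0.998], [-0.002, -1.0, -0.001]]
ft_force: [0.2, 0.5, -3.5]
opening: 0.0235
t 9.4 tcp [0.5542 0.0008 0.0566] F [ 0.1507  0.4974 -3.5244] M [-0.023   0.0175 -0.0764] op 0.023515342377221707
[[ 0.9976 -0.0023  0.0699]
 [-0.0699 -0.0004  0.9976]
 [-0.0022 -1.     -0.0006]]
side [(0.57, np.int64(881), [326.7, 190.3])]
bar [ 0.5443 -0.0137  0.0617] [0.1328 0.9911] 82.36836832424943 -0.13945130861294652 0.12925201258379404 459
   0.0486  0.0666  0.0845  0.1024  0.1203]
 [-0.0131  0.      0.006   0.0103  0.009   0.0026 -0.0001  0.0121  0.0052
   0.0035  0.0029  0.0013  0.0007  0.0001]
 [ 0.0061  0.0368  0.0319  0.0204  0.0209  0.0076  0.0064  0.014   0.0235
   0.0273  0.0244  0.0241  0.0257  0.0252]
 [ 0.0625  0.0637  0.0627  0.0633  0.0626  0.0605  0.0573  0.0632  0.0629
   0.0627  0.0631  0.0624  0.0628  0.0622]]
nose end [0.5615 0.1144]
rec end [0.5604 0.1199] [0.0627 0.998 ] [ 0.998  -0.0627]
```

View pics/top7.png

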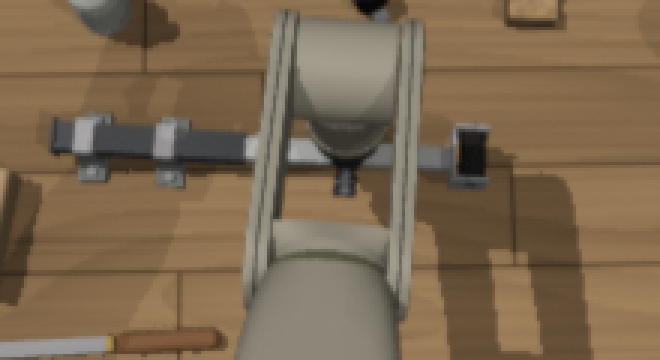

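```bash
python3 -m pendant '[[0,0,0.002,0,0,0,0],[0,0,0,0,0,0,0],[0,0,0,0,0,0,0]]';python3 -c "
from h import *
st()"; python3 -m pendant '[[0,0,0,0,0,0,0.03],[0,0,0,0,0,0,0.06],[0,0,0,0,0,0,0.06],[0,0,0,0,0,0,0.06],[0,0,0,0,0,0,0.06]]'; python3 -c "
from h import *
st()"; python3 look.py 8 | grep -v '^\['
```

```text
time_s: 9.9
tcp_pos: [0.5543, 0.0022, 0.0566]
orientation: [[0.998, -0.002, 0.07], [-0.07, -0.001, 0.998], [-0.002, -1.0, -0.001]]
ft_force: [-0.5, 0.2, -2.6]
opening: 0.0238
t 9.9 tcp [0.5543 0.0022 0.0566] F [-0.4565  0.1625 -2.5611] M [-0.0006  0.0162  0.0026] op 0.023836202161620114
[[ 0.9975 -0.0022  0.0705]
 [-0.0705 -0.0006  0.9975]
 [-0.0022 -1.     -0.0008]]
time_s: 10.4
tcp_pos: [0.5559, 0.0019, 0.0584]
orientation: [[0.998, 0.001, 0.071], [-0.071, -0.001, 0.998], [0.001, -1.0, -0.001]]
ft_force: [0.1, 1.2, -0.6]
opening: 0.06
t 10.4 tcp [0.5559 0.0019 0.0584] F [ 0.0757  1.1856 -0.5795] M [-0.0022  0.0248  0.0198] op 0.05996296093682129
[[ 0.9975  0.0012  0.0706]
 [-0.0706 -0.001   0.9975]
 [ 0.0013 -1.     -0.0009]]
t 10.4 tcp [0.5559 0.0019 0.0584] F [ 0.0757  1.1856 -0.5795] M [-0.0022  0.0248  0.0198] op 0.05996296093682129
 [-0.0706 -0.001   0.9975]
 [ 0.0013 -1.     -0.0009]]
top [(0.73, np.int64(479), [346.7, 191.0])]
bar [ 0.5536 -0.0031  0.0581] [0.0792 0.9969] 85.46005863294624 -0.1536059737549722 0.12060603826212621 176
 [-0.0004  0.0032  0.0036  0.0033 -0.0025  0.0019  0.0016 -0.0004]
 [ 0.0381  0.0255  0.0213  0.0229  0.0193  0.0264  0.0238  0.0224]
 [ 0.0687  0.0531  0.0538  0.0543  0.0584  0.0576  0.0584  0.059 ]]
nose end [0.5631 0.1171]
rec end [0.5646 0.1166] [0.0723 0.9974] [ 0.9974 -0.0723]
side [(0.64, np.int64(983), [326.5, 195.0])]
bar [ 0.5472 -0.0064  0.0595] [0.1328 0.9911] 82.37030443897565 -0.1530052268358072 0.1284271850589569 402
   0.0628  0.0815  0.1003  0.119 ]
 [-0.0146  0.0009  0.0018  0.009   0.004   0.0116  0.0073  0.0052  0.0035
   0.0038  0.0005 -0.0011 -0.0029]
 [ 0.0051  0.0366  0.0384  0.0204  0.0134  0.0181  0.0275  0.027   0.0273
   0.0296  0.0261  0.0267  0.0241]
 [ 0.061   0.064   0.0635  0.0533  0.0526  0.0558  0.0562  0.0576  0.0582
   0.0581  0.06    0.0605  0.0607]]
nose end [0.5642 0.1209]
rec end [0.5604 0.1199] [0.0627 0.998 ] [ 0.998  -0.0627]
```

View pics/side8.png

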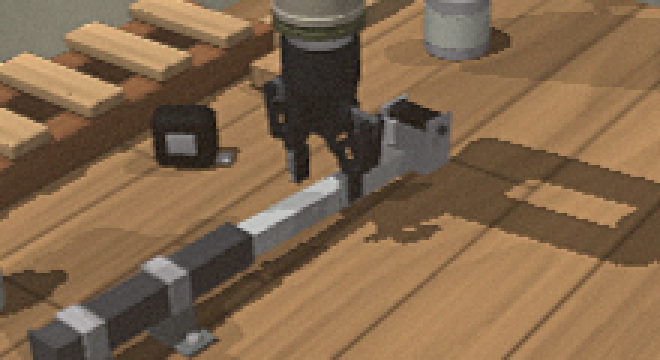

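```bash
python3 -m pendant '[[-0.001,0.002,0.017,0,0,0,0.06],[-0.0005,0.002,0.017,0,0,0,0.06],[0,0.001,0.017,0,0,0,0.06],[0,0.001,0.016,0,0,0,0.06],[0,0,0.01,0,0,0,0.06],[0,0,0,0,0,0,0.06],[0,0,0,0,0,0,0.06]]';python3 -c "
from plan import *
st();rows([.5604,.0895,.046],-4.05,1)"
```

```text
time_s: 11.3
tcp_pos: [0.56, 0.0813, 0.0519]
orientation: [[0.997, 0.001, 0.071], [-0.071, -0.002, 0.997], [0.001, -1.0, -0.002]]
ft_force: [0.1, -0.7, 0.0]
opening: 0.0603
t 11.3 tcp [0.56   0.0813 0.0519] F [ 0.1268 -0.7186  0.0119] M [-0.0247  0.0251 -0.0365] op 0.06028911508537363
[[ 0.9975  0.0008  0.0714]
 [-0.0714 -0.0016  0.9974]
 [ 0.001  -1.     -0.0016]]
from [0.56   0.0813 0.0519] -4.09155207011341 tilt [0.0016 0.0008 0.    ] tool tilt rv [ 0.0016 -0.      0.001 ]
[-0.0002  0.0059  0.0083  0.     -0.0007  0.    ]
```

```bash
python3 -m pendant '[[0,0.003,0.004,0,0,0,0.06],[0,0.003,0.004,0,0,0,0.06],[0,0,0,0,0,0,0.06]]';python3 -c "
from plan import *
st();rows([.5604,.0895,.046],-4.05,1)
p,d=vision.camera('top');np.savez('top9.npz',p=p,d=d)
cv2.imwrite('pics/top9.png',cv2.resize(p[160:220,240:340,::-1],None,fx=7,fy=7,interpolation=cv2.INTER_NEAREST))
p,d=vision.camera('side');np.savez('side9.npz',p=p,d=d)
cv2.imwrite('pics/side9.png',cv2.resize(p[140:260,220:380,::-1],None,fx=5,fy=5,interpolation=cv2.INTER_NEAREST))
"
```

```text
time_s: 11.6
tcp_pos: [0.5608, 0.0885, 0.0455]
orientation: [[0.997, 0.001, 0.073], [-0.073, -0.002, 0.997], [0.001, -1.0, -0.002]]
ft_force: [0.0, -0.4, 0.3]
opening: 0.0603
t 11.6 tcp [0.5608 0.0885 0.0455] F [ 0.0469 -0.4361  0.3354] M [-0.0318 -0.0065  0.0385] op 0.0603393489761223
[[ 0.9973  0.0011  0.0728]
 [-0.0728 -0.0019  0.9973]
 [ 0.0013 -1.     -0.0018]]
from [0.5608 0.0885 0.0455] -4.174360667422501 tilt [0.0019 0.0011 0.    ] tool tilt rv [0.0018 0.     0.0013]
[-0.0005 -0.0005  0.001   0.     -0.0022  0.    ]
```

View pics/top9.png

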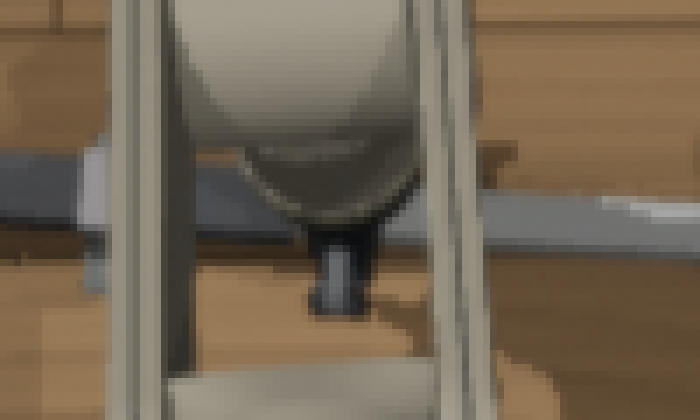

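View pics/side9.png

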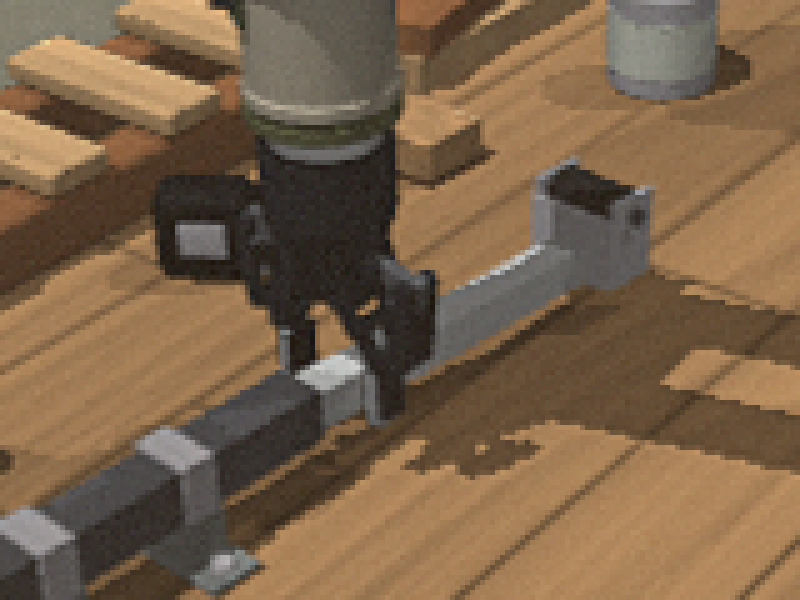

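Run:
```python
from h import *
f=np.load("side9.npz");p,d=f["p"],f["d"]
for v in (215,217,219):
    m=np.zeros((400,640),bool);m[v,276:304]=1
    P,u,_=world_pts("side",d,m)
    for a,b in zip(u,P): print(v,a,b,p[v,a])
```

```text
215 276 [0.5729 0.1229 0.0679] [69 67 66]
215 277 [0.5697 0.1222 0.0687] [71 66 65]
215 278 [0.5694 0.1185 0.0669] [78 77 74]
215 279 [0.5739 0.1099 0.0606] [149 146 145]
215 280 [0.5688 0.1112 0.0632] [177 177 175]
215 281 [0.5671 0.1089 0.0626] [173 176 172]
215 282 [0.5661 0.106  0.0615] [170 172 169]
215 283 [0.5622 0.1059 0.0629] [166 167 161]
215 284 [0.5621 0.102  0.0609] [164 166 162]
215 285 [0.5582 0.1021 0.0624] [165 166 163]
215 286 [0.5571 0.0992 0.0613] [164 164 163]
215 287 [0.5543 0.0981 0.0618] [170 170 166]
215 288 [0.5564 0.0917 0.0575] [169 170 166]
215 289 [0.5489 0.0956 0.0625] [138 138 136]
215 290 [0.5483 0.0922 0.061 ] [133 132 130]
215 291 [0.5488 0.0875 0.0582] [117 115 113]
215 292 [0.5329 0.1009 0.0715] [87 84 82]
215 293 [0.5284 0.1019 0.0737] [115 114 114]
215 294 [0.526  0.1004 0.0738] [103 104 101]
215 295 [0.525  0.0974 0.0726] [55 54 48]
215 296 [0.5219 0.0967 0.0734] [41 31 29]
215 297 [0.52   0.0947 0.073 ] [44 38 32]
215 298 [0.5176 0.0932 0.0732] [43 36 31]
215 299 [0.5041 0.1048 0.0845] [43 34 30]
215 300 [0.5462 0.0514 0.04  ] [63 62 59]
215 3
[... 1820 characters left out ...]
[96 91 90]
219 288 [0.5489 0.1008 0.0518] [91 87 88]
219 289 [0.5485 0.0972 0.05  ] [100  97  96]
219 290 [0.5468 0.0948 0.0494] [104 101  99]
219 291 [0.5488 0.0884 0.0452] [106 103 102]
219 292 [0.5484 0.0846 0.0432] [81 79 77]
219 293 [0.5296 0.1014 0.0597] [106 105 103]
219 294 [0.5259 0.1014 0.0611] [110 109 109]
219 295 [0.5253 0.098  0.0595] [65 61 61]
219 296 [0.5201 0.0996 0.0624] [47 39 32]
219 297 [0.5178 0.0981 0.0625] [44 36 31]
219 298 [0.5203 0.0911 0.0577] [41 33 30]
219 299 [0.5175 0.09   0.0582] [41 26 24]
219 300 [0.5175 0.0857 0.0559] [50 41 33]
219 301 [0.5691 0.021  0.0006] [67 54 38]
219 302 [ 0.5673  0.0184 -0.0001] [71 52 36]
219 303 [0.563  0.0189 0.0018] [71 54 38]
```

```bash
python3 -m pendant '[[-0.0005,0,0.0008,0.001,-0.002,0.001,0.06],[0,0,0,0,0,0,0.04],[0,0,0,0,0,0,0.02],[0,0,0,0,0,0,0],[0,0,0,0,0,0,0],[0,0,0,0,0,0,0]]';python3 -c "
from plan import *
st();rows([.5604,.0895,.046],-4.05,1)"
```

```text
time_s: 12.3
tcp_pos: [0.5612, 0.0885, 0.0466]
orientation: [[0.997, 0.002, 0.071], [-0.071, -0.001, 0.997], [0.002, -1.0, -0.001]]
ft_force: [0.5, -0.0, -0.5]
opening: 0.0243
t 12.3 tcp [0.5612 0.0885 0.0466] F [ 0.5251 -0.0466 -0.4593] M [-0.0344 -0.0142 -0.032 ] op 0.024275246205858123
[[ 0.9975  0.0018  0.0713]
 [-0.0713 -0.0011  0.9975]
 [ 0.0019 -1.     -0.0009]]
from [0.5612 0.0885 0.0466] -4.0869281181555115 tilt [0.0011 0.0018 0.    ] tool tilt rv [0.0009 0.     0.0019]
[-0.0008  0.0006  0.0009  0.     -0.0006  0.    ]
```

```bash
python3 -m pendant '[[0,0,0.002,0,0,0,0],[0,0,0.002,0,0,0,0]]';python3 -c "
from h import *
st()";python3 -m pendant '[[0,0,0.002,0,0,0,0]]';python3 -c "
from h import *
st()"
```

```text
time_s: 12.5
tcp_pos: [0.5616, 0.0912, 0.0468]
orientation: [[0.997, 0.002, 0.072], [-0.072, -0.003, 0.997], [0.002, -1.0, -0.003]]
ft_force: [-1.6, -4.7, 1.3]
opening: 0.0241
t 12.5 tcp [0.5616 0.0912 0.0468] F [-1.6309 -4.6712  1.303 ] M [-0.8432  0.1823  0.0806] op 0.024147100971787874
[[ 0.9974  0.0018  0.0717]
 [-0.0717 -0.0033  0.9974]
 [ 0.002  -1.     -0.0031]]
time_s: 12.6
tcp_pos: [0.5617, 0.0928, 0.0469]
orientation: [[0.997, 0.002, 0.072], [-0.072, -0.004, 0.997], [0.002, -1.0, -0.004]]
ft_force: [-2.0, -5.1, 3.7]
opening: 0.0239
t 12.6 tcp [0.5617 0.0928 0.0469] F [-1.9969 -5.1448  3.6929] M [-0.8579  0.297   0.0523] op 0.023879778801486624
[[ 0.9974  0.0016  0.0718]
 [-0.0718 -0.0042  0.9974]
 [ 0.0019 -1.     -0.004 ]]
```

```bash
for i in 1 2; do :; done; python3 -m pendant '[[-0.0003,0,0.002,0.001,0,0,0]]';python3 -c "
from h import *
st()";python3 -m pendant '[[-0.0002,0,0.002,0.001,0,0,0]]';python3 -c "
from h import *
st()"
```

```text
time_s: 12.7
tcp_pos: [0.5617, 0.0944, 0.047]
orientation: [[0.997, 0.002, 0.072], [-0.072, -0.004, 0.997], [0.002, -1.0, -0.004]]
ft_force: [0.3, -5.8, 1.0]
opening: 0.0237
t 12.7 tcp [0.5617 0.0944 0.047 ] F [ 0.3361 -5.7686  0.9587] M [-0.9202  0.0455 -0.0374] op 0.02374338468497474
[[ 0.9974  0.0019  0.0719]
 [-0.0719 -0.004   0.9974]
 [ 0.0022 -1.     -0.0038]]
time_s: 12.8
tcp_pos: [0.5617, 0.0961, 0.0471]
orientation: [[0.997, 0.002, 0.072], [-0.072, -0.004, 0.997], [0.002, -1.0, -0.003]]
ft_force: [-1.2, -4.7, 1.6]
opening: 0.024
t 12.8 tcp [0.5617 0.0961 0.0471] F [-1.2464 -4.659   1.581 ] M [-1.101   0.094   0.0387] op 0.023990455833402678
[[ 0.9974  0.0021  0.072 ]
 [-0.072  -0.0036  0.9974]
 [ 0.0024 -1.     -0.0035]]
```

```bash
python3 -m pendant '[[-0.0002,0,0.0015,0.001,0,0,0]]';python3 -m pendant '[[-0.0002,0,0.0015,0.001,0,0,0]]';python3 -m pendant '[[-0.0002,0,0.0015,0.001,0,0,0]]'
```

```text
time_s: 12.9
tcp_pos: [0.5618, 0.0973, 0.0471]
orientation: [[0.997, 0.002, 0.072], [-0.072, -0.003, 0.997], [0.003, -1.0, -0.003]]
ft_force: [-0.3, -5.8, 0.5]
opening: 0.024
time_s: 13.0
tcp_pos: [0.5617, 0.0985, 0.0472]
orientation: [[0.997, 0.003, 0.072], [-0.072, -0.003, 0.997], [0.003, -1.0, -0.003]]
ft_force: [-0.1, -6.2, 2.0]
opening: 0.0239
time_s: 13.1
tcp_pos: [0.5618, 0.0995, 0.0472]
orientation: [[0.997, 0.003, 0.072], [-0.072, -0.003, 0.997], [0.003, -1.0, -0.003]]
ft_force: [-0.4, -5.8, 1.3]
opening: 0.0241
```

```bash
python3 -m pendant '[[-0.0002,0,0.0015,0.001,0,0,0]]';python3 -m pendant '[[-0.0002,0,0.0015,0.001,0,0,0]]';python3 -c "
from h import *
st()
p,d=vision.camera('side');np.savez('side10.npz',p=p,d=d)
cv2.imwrite('pics/side10.png',cv2.resize(p[140:260,220:380,::-1],None,fx=5,fy=5,interpolation=cv2.INTER_NEAREST))
"
```

```text
time_s: 13.2
tcp_pos: [0.5618, 0.1005, 0.0473]
orientation: [[0.997, 0.003, 0.072], [-0.072, -0.003, 0.997], [0.003, -1.0, -0.003]]
ft_force: [0.0, -5.3, 2.0]
opening: 0.024
time_s: 13.3
tcp_pos: [0.5618, 0.1015, 0.0473]
orientation: [[0.997, 0.003, 0.072], [-0.072, -0.004, 0.997], [0.003, -1.0, -0.003]]
ft_force: [-0.1, -5.2, 2.1]
opening: 0.0237
t 13.3 tcp [0.5618 0.1015 0.0473] F [-0.1311 -5.2269  2.11  ] M [-1.4124  0.1515  0.0112] op 0.023729176815793684
[[ 0.9974  0.0031  0.0719]
 [-0.0719 -0.0036  0.9974]
 [ 0.0034 -1.     -0.0034]]
```

View pics/side10.png

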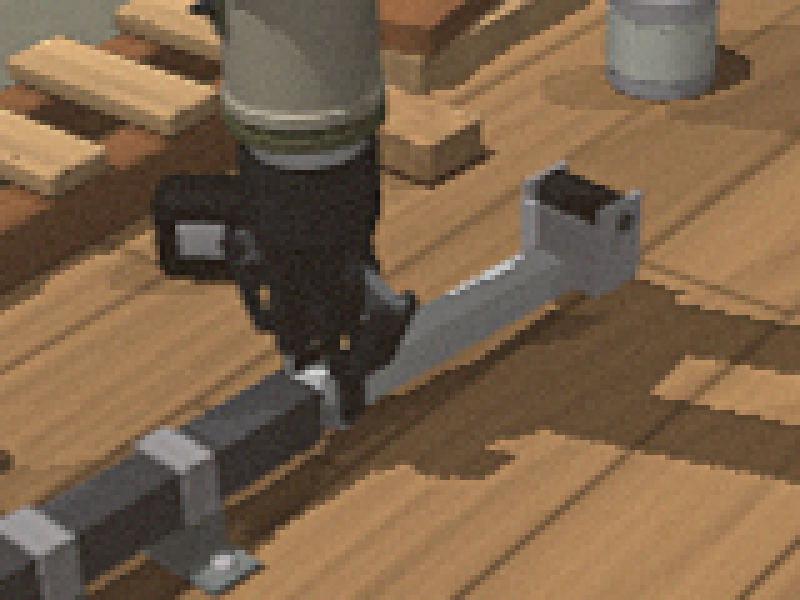

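```bash
python3 -m pendant '[[-0.0002,0,0.0015,0.001,0,0,0]]';python3 -m pendant '[[-0.0002,0,0.0015,0.001,0,0,0]]'
```

```text
time_s: 13.45
tcp_pos: [0.5618, 0.1026, 0.0474]
orientation: [[0.997, 0.003, 0.072], [-0.072, -0.004, 0.997], [0.004, -1.0, -0.003]]
ft_force: [-0.1, -6.3, 1.1]
opening: 0.0242
time_s: 13.55
tcp_pos: [0.5618, 0.1037, 0.0474]
orientation: [[0.997, 0.004, 0.072], [-0.072, -0.003, 0.997], [0.004, -1.0, -0.003]]
ft_force: [-1.0, -4.5, 1.7]
opening: 0.024
```

```bash
python3 -m pendant '[[-0.0002,0,0.0013,0.001,0,0,0]]';python3 -m pendant '[[-0.0002,0,0.0012,0.001,0,-0.001,0]]'
```

```text
time_s: 13.65
tcp_pos: [0.5618, 0.1047, 0.0475]
orientation: [[0.997, 0.004, 0.072], [-0.072, -0.003, 0.997], [0.004, -1.0, -0.003]]
ft_force: [-0.1, -5.4, 2.1]
opening: 0.0238
time_s: 13.75
tcp_pos: [0.5618, 0.1056, 0.0475]
orientation: [[0.997, 0.005, 0.072], [-0.072, -0.003, 0.997], [0.005, -1.0, -0.003]]
ft_force: [-0.3, -5.7, 1.8]
opening: 0.0239
```

```bash
python3 -m pendant '[[-0.0002,0,0.001,0.001,0,-0.002,0]]';python3 -m pendant '[[-0.0002,0,0.001,0.001,0,-0.002,0]]'; python3 -c "
from h import *
p,d=vision.camera('side');np.savez('side11.npz',p=p,d=d)
cv2.imwrite('pics/side11.png',cv2.resize(p[140:260,220:380,::-1],None,fx=5,fy=5,interpolation=cv2.INTER_NEAREST))
"
```

```text
time_s: 13.85
tcp_pos: [0.5618, 0.1062, 0.0476]
orientation: [[0.997, 0.007, 0.072], [-0.072, -0.003, 0.997], [0.007, -1.0, -0.003]]
ft_force: [0.6, -5.7, 1.7]
opening: 0.0239
time_s: 13.95
tcp_pos: [0.5617, 0.1068, 0.0476]
orientation: [[0.997, 0.009, 0.072], [-0.072, -0.003, 0.997], [0.01, -1.0, -0.003]]
ft_force: [-0.6, -5.5, 2.7]
opening: 0.0242
```

View pics/side11.png

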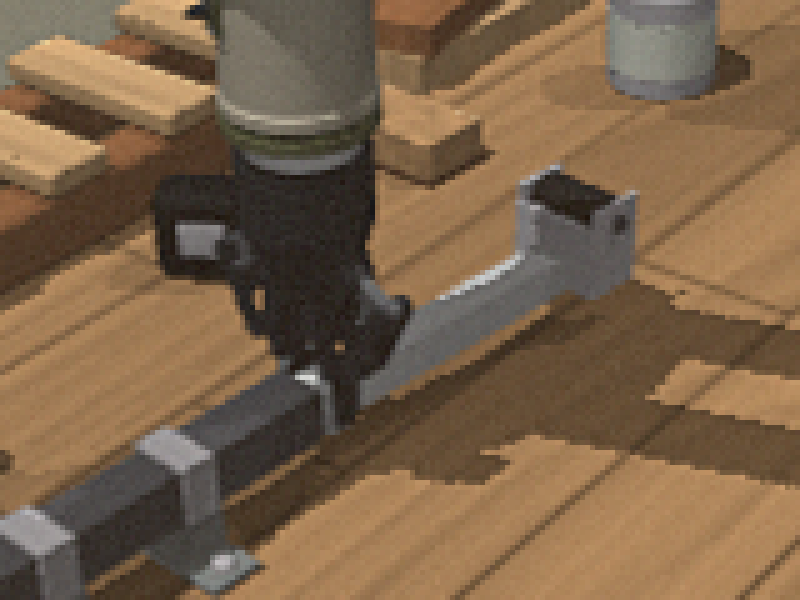

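```bash
python3 -m pendant '[[-0.0002,0,0.0012,0.001,0,0.003,0]]';python3 -m pendant '[[-0.0002,0,0.0012,0.001,0,0.003,0]]';python3 -m pendant '[[-0.0002,0,0.0012,0.001,0,0.002,0]]'
```

```text
time_s: 14.1
tcp_pos: [0.5616, 0.1077, 0.0476]
orientation: [[0.997, 0.007, 0.072], [-0.072, -0.003, 0.997], [0.007, -1.0, -0.002]]
ft_force: [0.1, -5.1, 1.4]
opening: 0.0241
time_s: 14.2
tcp_pos: [0.5616, 0.1086, 0.0477]
orientation: [[0.997, 0.004, 0.072], [-0.072, -0.002, 0.997], [0.004, -1.0, -0.002]]
ft_force: [-0.0, -3.5, 1.1]
opening: 0.0242
time_s: 14.3
tcp_pos: [0.5616, 0.109, 0.0477]
orientation: [[0.997, 0.002, 0.072], [-0.072, -0.003, 0.997], [0.002, -1.0, -0.003]]
ft_force: [-0.5, -12.2, 2.2]
opening: 0.0243
```

```bash
python3 -m pendant '[[0,0,0,0,0,0,0]]'; python3 -m pendant '[[0,0,0,0,0,0,0.03],[0,0,0,0,0,0,0.06],[0,0,0,0,0,0,0.06],[0,0,0,0,0,0,0.06]]'; python3 -c "
from h import *
st()
p,d=vision.camera('side');np.savez('side12.npz',p=p,d=d)
cv2.imwrite('pics/side12.png',cv2.resize(p[140:260,220:380,::-1],None,fx=5,fy=5,interpolation=cv2.INTER_NEAREST))
"
```

```text
time_s: 14.4
tcp_pos: [0.5616, 0.1089, 0.0477]
orientation: [[0.997, 0.002, 0.072], [-0.072, -0.003, 0.997], [0.002, -1.0, -0.003]]
ft_force: [-1.1, -0.7, 1.2]
opening: 0.0241
time_s: 14.8
tcp_pos: [0.5609, 0.1107, 0.0469]
orientation: [[0.997, 0.0, 0.072], [-0.072, -0.0, 0.997], [0.0, -1.0, -0.0]]
ft_force: [-0.4, -0.9, -0.7]
opening: 0.06
t 14.8 tcp [0.5609 0.1107 0.0469] F [-0.3581 -0.9067 -0.7169] M [0.0039 0.0063 0.0344] op 0.059996018329290794
[[ 0.9974  0.0003  0.0718]
 [-0.0718 -0.0003  0.9974]
 [ 0.0004 -1.     -0.0003]]
```

View pics/side12.png

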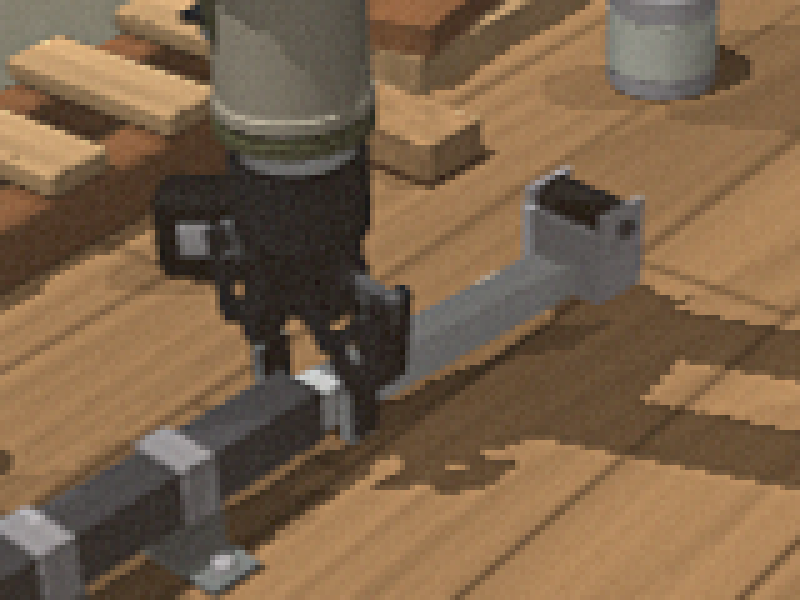

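```bash
python3 -m pendant '[[0,0,-0.017,0,0,0,0.06],[0,0,-0.018,0,0,0,0.06],[0,0,-0.018,0,0,0,0.06],[0,0,-0.018,0,0,0,0.06],[0,0,-0.018,0,0,0,0.06],[0,0,0,0,0,0,0.06]]'; python3 -c "
from h import *
st()
p,d=vision.camera('side');np.savez('side13.npz',p=p,d=d)
cv2.imwrite('pics/side13.png',cv2.resize(p[140:260,220:380,::-1],None,fx=5,fy=5,interpolation=cv2.INTER_NEAREST))
p,d=vision.camera('top');np.savez('top13.npz',p=p,d=d)
cv2.imwrite('pics/top13.png',cv2.resize(p[160:220,240:380,::-1],None,fx=5.5,fy=5.5,interpolation=cv2.INTER_NEAREST))
"
```

```text
time_s: 15.45
tcp_pos: [0.554, 0.0164, 0.0472]
orientation: [[0.998, 0.001, 0.069], [-0.069, -0.0, 0.998], [0.001, -1.0, -0.0]]
ft_force: [-1.0, 0.4, 0.1]
opening: 0.0604
t 15.45 tcp [0.554  0.0164 0.0472] F [-0.9576  0.4416  0.0844] M [-0.0018 -0.0215  0.0184] op 0.06042776165184123
[[ 0.9976  0.0014  0.0692]
 [-0.0692 -0.0003  0.9976]
 [ 0.0014 -1.     -0.0002]]
```

View pics/side13.png

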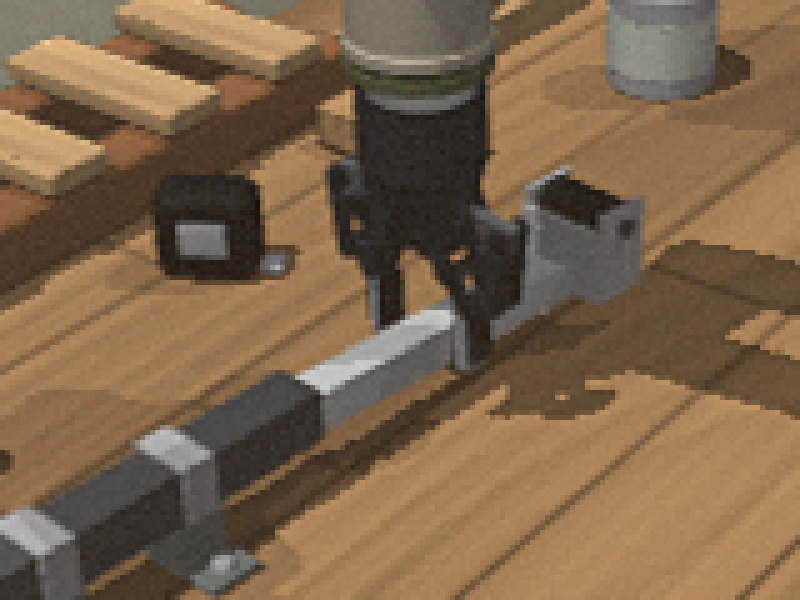

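View pics/top13.png

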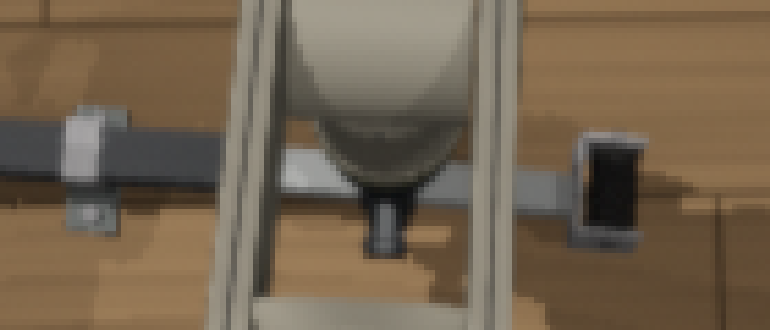

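```bash
python3 -m pendant '[[0,-0.03,0,0,0,0,0.06],[0,-0.03,0,0,0,0,0.06],[0,-0.03,-0.03,0,0,0,0.06],[0,0,-0.045,0,0,0,0.06],[0,0,-0.045,0,0,0,0.06],[0,0,0,0,0,0,0.06]]'; python3 -c "
from h import *
st()
p,d=vision.camera('top');np.savez('top14.npz',p=p,d=d)
cv2.imwrite('pics/top14.png',cv2.resize(p[165:215,265:385,::-1],None,fx=6.5,fy=6.5,interpolation=cv2.INTER_NEAREST))
"
```

```text
time_s: 16.15
tcp_pos: [0.5461, -0.1008, 0.1408]
orientation: [[0.998, 0.002, 0.061], [-0.061, 0.001, 0.998], [0.002, -1.0, 0.001]]
ft_force: [0.7, 0.8, 0.7]
opening: 0.0601
t 16.15 tcp [ 0.5461 -0.1008  0.1408] F [0.7482 0.7542 0.6542] M [0.0475 0.0115 0.0111] op 0.06012218268189806
[[ 0.9982  0.002   0.0606]
 [-0.0606  0.0006  0.9982]
 [ 0.002  -1.      0.0007]]
```

View pics/top14.png

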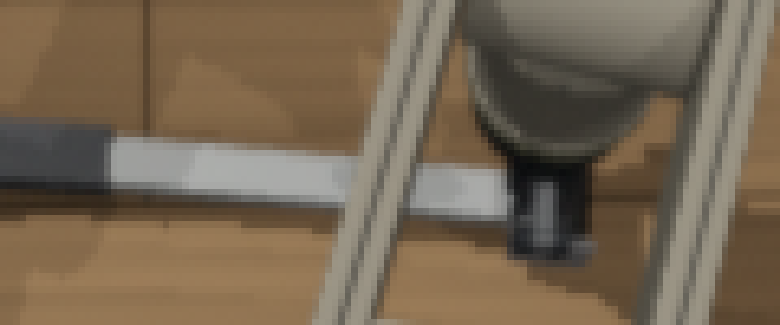

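Run:
```python
from lines import *
F=fullmask()
d=np.load("top14.npz")["d"]
P,u,v=world_pts("top",d,F)
k=(P[:,2]>0.045)&(P[:,2]<0.068)&(P[:,1]>-0.05)&(P[:,1]<0.11)&(P[:,0]>0.535)&(P[:,0]<0.585)&(v>180)&(v<203)
Q=P[k]
for lo in np.arange(-0.05,0.11,0.02):
    s=Q[(Q[:,1]>=lo)&(Q[:,1]<lo+.02)]
    if len(s)>8: print(round(lo+.01,3),len(s),"xc",(np.percentile(s[:,0],3)+np.percentile(s[:,0],97))/2,"w",np.ptp(s[:,0]),"z",np.median(s[:,2]))
from plan import rows
rows([.5556,.021,.1],-4.05,4)
```

```text
-0.04 10 xc 0.5463556287033521 w 0.021490711089638515 z 0.054831904825275335
-0.0 44 xc 0.5502436751740236 w 0.02560055088043567 z 0.05859341768033377
0.02 41 xc 0.552949973861159 w 0.025876429053275807 z 0.057856299121926025
0.04 44 xc 0.554297346114933 w 0.02701442322092551 z 0.05860497081257654
0.06 47 xc 0.5566043452871591 w 0.026051327459674534 z 0.059091289320129414
0.08 46 xc 0.5587761747465942 w 0.0257972921452293 z 0.05856692866281077
0.1 40 xc 0.560580840842855 w 0.0261732757928943 z 0.06029289496510182
from [ 0.546  -0.0986  0.1404] -3.4573752519922447 tilt [-0.0023  0.0014  0.    ] tool tilt rv [-0.0024  0.      0.0012]
[0.0006 0.0101 0.03   0.     0.0026 0.    ]
[0.0005 0.0101 0.03   0.     0.0026 0.    ]
[0.0004 0.0101 0.03   0.     0.0026 0.    ]
[0.0004 0.0101 0.03   0.     0.0026 0.    ]
```

```bash
python3 -m pendant '[[0,0.01,0.03,0,0.003,0,0.06],[0,0.012,0.03,0,0.003,0,0.06],[0,0.012,0.03,0,0.002,0,0.06],[0,0.012,0.025,0,0.001,0,0.06],[0,0.012,0,0,0,0,0.06],[0,0.012,0,0,0,0,0.06],[0,0.01,0,0,0,0,0.06],[0,0,0,0,0,0,0.06]]'; python3 -c "
from plan import *
rows([.5548,.021,.048],-4.05,1)"
```

```text
time_s: 17.0
tcp_pos: [0.553, 0.0276, 0.0564]
orientation: [[0.998, 0.001, 0.066], [-0.066, 0.005, 0.998], [0.0, -1.0, 0.005]]
ft_force: [-0.8, 0.5, -0.3]
opening: 0.06
from [0.553  0.0276 0.0564] -3.7770720869916814 tilt [-0.0049  0.0008  0.    ] tool tilt rv [-0.0049 -0.      0.0005]
[ 0.0023  0.0084 -0.0064  0.      0.0048  0.    ]
```

```bash
python3 -m pendant '[[0.0015,0.005,-0.005,-0.005,0.004,0,0.06],[0.0005,0.004,0,0,0.002,0,0.06],[0,0,0,0,0,0,0.06]]'; python3 -c "
from plan import *
rows([.5548,.021,.048],-4.05,1)"; python3 -m pendant '[[0,0,0,0,0,0,0.04],[0,0,0,0,0,0,0.03],[0,0,0,0,0,0,0.02],[0,0,0,0,0,0,0],[0,0,0,0,0,0,0],[0,0,0,0,0,0,0]]'; python3 -c "
from plan import *
st();rows([.5548,.021,.048],-4.05,1)"
```

```text
time_s: 17.3
tcp_pos: [0.5554, 0.0203, 0.0473]
orientation: [[0.997, 0.001, 0.075], [-0.075, -0.001, 0.997], [0.001, -1.0, -0.001]]
ft_force: [-1.0, -0.2, 0.0]
opening: 0.0604
from [0.5554 0.0203 0.0473] -4.2923084034254835 tilt [0.0008 0.0012 0.    ] tool tilt rv [ 0.0008 -0.      0.0013]
[-0.0006 -0.0007  0.0007  0.     -0.0042  0.    ]
time_s: 17.9
tcp_pos: [0.5551, 0.0194, 0.0482]
orientation: [[0.997, 0.001, 0.076], [-0.076, -0.001, 0.997], [0.001, -1.0, -0.001]]
ft_force: [-1.9, -1.2, 0.5]
opening: 0.0242
t 17.9 tcp [0.5551 0.0194 0.0482] F [-1.8585 -1.2067  0.4899] M [-0.0356  0.2482  0.0185] op 0.024239622172865245
[[ 0.9971  0.0006  0.0756]
 [-0.0756 -0.0012  0.9971]
 [ 0.0007 -1.     -0.0011]]
from [0.5551 0.0194 0.0482] -4.3349736697162 tilt [0.0012 0.0006 0.    ] tool tilt rv [0.0011 0.     0.0007]
[-0.0004  0.0002  0.0015  0.     -0.005   0.    ]
```

```bash
python3 -m pendant '[[0,-0.002,0,-0.02,0,0,0],[0,-0.001,0,-0.01,0,0,0],[0,0,0,0,0,0,0]]'; python3 -c "
from h import *
st()"; python3 -m pendant '[[0,0,0.003,0,0,0,0],[0,0,0.003,0,0,0,0]]'; python3 -c "
from h import *
st()"
```

```text
time_s: 18.2
tcp_pos: [0.5547, 0.0195, 0.0511]
orientation: [[0.997, -0.003, 0.076], [-0.076, -0.033, 0.997], [-0.0, -0.999, -0.034]]
ft_force: [-2.4, -2.6, -0.3]
opening: 0.0239
t 18.2 tcp [0.5547 0.0195 0.0511] F [-2.4476 -2.5503 -0.2843] M [-0.0106  0.3199 -0.1379] op 0.02389137833592707
[[ 0.9971 -0.0027  0.0764]
 [-0.0765 -0.0335  0.9965]
 [-0.0001 -0.9994 -0.0336]]
time_s: 18.4
tcp_pos: [0.5552, 0.0253, 0.0511]
orientation: [[0.997, -0.003, 0.077], [-0.077, -0.034, 0.996], [0.0, -0.999, -0.034]]
ft_force: [-2.9, -2.5, 0.3]
opening: 0.0241
t 18.4 tcp [0.5552 0.0253 0.0511] F [-2.9065 -2.5438  0.2991] M [-0.0515  0.4125 -0.0481] op 0.02414425672754865
[[ 0.9971 -0.0026  0.0766]
 [-0.0766 -0.0344  0.9965]
 [ 0.0001 -0.9994 -0.0345]]
```

```bash
python3 -m pendant '[[-0.0004,-0.0001,0.004,0,-0.002,0,0],[-0.0002,-0.0001,0.004,0,-0.002,0,0]]'; python3 -m pendant '[[-0.0002,-0.0001,0.004,0,0,0,0],[-0.0002,-0.0001,0.004,0,0,0,0]]'; python3 -c "
from h import *
st()"
```

```text
time_s: 18.6
tcp_pos: [0.5559, 0.0336, 0.0513]
orientation: [[0.997, -0.001, 0.073], [-0.073, -0.035, 0.997], [0.001, -0.999, -0.035]]
ft_force: [-0.9, -2.7, -0.5]
opening: 0.0239
time_s: 18.8
tcp_pos: [0.5565, 0.0421, 0.0515]
orientation: [[0.997, -0.0, 0.074], [-0.074, -0.035, 0.997], [0.002, -0.999, -0.035]]
ft_force: [-0.8, -3.6, -0.5]
opening: 0.0239
t 18.8 tcp [0.5565 0.0421 0.0515] F [-0.7738 -3.5882 -0.5398] M [-0.2596  0.1199 -0.4363] op 0.023862947111411143
[[ 0.9973 -0.0003  0.0736]
 [-0.0736 -0.0347  0.9967]
 [ 0.0022 -0.9994 -0.0346]]
```

```bash
python3 -m pendant '[[0,-0.0001,0.004,0,0,0,0],[0,-0.0001,0.004,0,0,0,0]]'; python3 -m pendant '[[0,-0.0001,0.004,0,0,0,0],[0,-0.0001,0.003,0,0,0,0]]';python3 -m pendant '[[0,-0.0001,0.003,0,0,0,0]]'; python3 -c "
from h import *
st()"
```

```text
time_s: 19.0
tcp_pos: [0.5573, 0.0509, 0.0515]
orientation: [[0.997, -0.0, 0.074], [-0.074, -0.035, 0.997], [0.002, -0.999, -0.035]]
ft_force: [-1.2, -2.8, 0.0]
opening: 0.0239
time_s: 19.2
tcp_pos: [0.5579, 0.0587, 0.0515]
orientation: [[0.997, 0.0, 0.073], [-0.073, -0.035, 0.997], [0.003, -0.999, -0.035]]
ft_force: [-1.3, -2.5, 0.4]
opening: 0.0239
time_s: 19.3
tcp_pos: [0.5582, 0.062, 0.0515]
orientation: [[0.997, 0.0, 0.073], [-0.073, -0.035, 0.997], [0.003, -0.999, -0.035]]
ft_force: [-0.8, -3.4, 0.2]
opening: 0.0239
t 19.3 tcp [0.5582 0.062  0.0515] F [-0.8482 -3.4024  0.1798] M [-0.2872  0.1571 -0.3384] op 0.023869887234278242
[[ 0.9973  0.0001  0.0733]
 [-0.0733 -0.0347  0.9967]
 [ 0.0026 -0.9994 -0.0346]]
```

```bash
for i in 1; do python3 -m pendant '[[0,-0.0001,0.002,0,0,0,0]]'; python3 -m pendant '[[0,-0.0001,0.0015,0,0,0,0]]';python3 -m pendant '[[0,-0.0001,0.0015,0,0,0,0]]'; done | egrep 'tcp|ft'; python3 -c "
from h import *
st()
p,d=vision.camera('top');np.savez('top15.npz',p=p,d=d)
cv2.imwrite('pics/top15.png',cv2.resize(p[165:215,200:320,::-1],None,fx=6.5,fy=6.5,interpolation=cv2.INTER_NEAREST))"
```

```text
tcp_pos: [0.5584, 0.0643, 0.0516]
ft_force: [-0.1, -2.8, 0.9]
tcp_pos: [0.5588, 0.0662, 0.0517]
ft_force: [2.3, -0.9, -1.6]
tcp_pos: [0.5591, 0.0681, 0.0517]
ft_force: [0.6, -0.4, -3.1]
t 19.6 tcp [0.5591 0.0681 0.0517] F [ 0.6316 -0.3809 -3.1179] M [-0.0024 -0.1162 -0.1844] op 0.024024765614196454
[[ 0.9973  0.0013  0.0728]
 [-0.0727 -0.034   0.9968]
 [ 0.0038 -0.9994 -0.0338]]
```

View pics/top15.png

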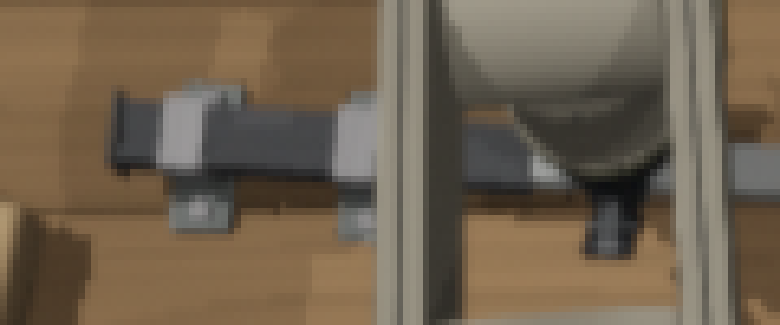

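```bash
python3 -m pendant '[[0,0,0.0008,0,0,0,0]]'; python3 -m pendant '[[0,0,0.0008,0,0,0,0]]'
```

```text
time_s: 19.75
tcp_pos: [0.5591, 0.0689, 0.0516]
orientation: [[0.997, 0.001, 0.073], [-0.072, -0.035, 0.997], [0.004, -0.999, -0.034]]
ft_force: [0.1, -6.8, -0.8]
opening: 0.0239
time_s: 19.85
tcp_pos: [0.5592, 0.0689, 0.0516]
orientation: [[0.997, 0.001, 0.073], [-0.072, -0.036, 0.997], [0.004, -0.999, -0.036]]
ft_force: [-0.6, -7.0, 0.2]
opening: 0.0241
```

```bash
(python3 -m pendant '[[0,0,-0.001,0,0,0,0]]'; python3 -m pendant '[[0,0,-0.001,0,0,0,0]]';python3 -m pendant '[[0,0,-0.001,0,0,0,0]]';python3 -m pendant '[[0,0,-0.0008,0,0,0,0]]') | egrep 'tcp|ft'
```

```text
tcp_pos: [0.5592, 0.068, 0.0517]
ft_force: [0.5, 1.3, -0.4]
tcp_pos: [0.5591, 0.0671, 0.0517]
ft_force: [1.8, 1.0, -1.3]
tcp_pos: [0.559, 0.0663, 0.0517]
ft_force: [1.7, 0.6, -2.1]
tcp_pos: [0.5589, 0.0656, 0.0517]
ft_force: [0.4, 1.1, -1.4]
```

```bash
(python3 -m pendant '[[0,0,-0.001,0,0,0,0]]';python3 -m pendant '[[0,0,-0.0008,0,0,0,0]]') | egrep 'tcp|ft'
```

```text
tcp_pos: [0.5589, 0.0649, 0.0517]
ft_force: [1.2, 5.3, -2.3]
tcp_pos: [0.5589, 0.0648, 0.0517]
ft_force: [2.5, 6.4, -2.3]
```

Both end stops can be felt, at y of about 0.0650 and 0.0689, which matches the 3 mm of slot play. So the button is in the slot. I'll centre the bar and let go.

```bash
python3 -m pendant '[[0,0,0.002,0,0,0,0],[0,0,0,0,0,0,0],[0,0,0,0,0,0,0]]'; python3 -m pendant '[[0,0,0,0,0,0,0.03],[0,0,0,0,0,0,0.05],[0,0,0,0,0,0,0.07],[0,0,0,0,0,0,0.07],[0,0,0,0,0,0,0.07]]'; python3 -m pendant '[[0,-0.01,0,0,0,0,0.07],[0,-0.03,0,0,0,0,0.07],[0,-0.03,0,0,0,0,0.07],[0,-0.03,0,0,0,0,0.07],[0,-0.03,-0.03,0,0,0,0.07],[0,-0.02,-0.04,0,0,0,0.07],[0,0,-0.04,0,0,0,0.07],[0,0,-0.04,0,0,0,0.07]]'; python3 -m pendant '[[-0.03,-0.01,-0.04,0,0,0,0.07],[-0.04,-0.01,-0.04,0,0,0,0.07],[-0.04,-0.01,-0.04,0,0,0,0.07],[-0.04,0,-0.04,0,0,0,0.07],[0,0,0,0,0,0,0.07]]'
python3 - <<'E'
from h import *
p,d=vision.camera('top');np.savez('top16.npz',p=p,d=d)
cv2.imwrite('pics/top16.png',cv2.resize(p[165:225,205:365,::-1],None,fx=5,fy=5,interpolation=cv2.INTER_NEAREST))
cv2.imwrite('pics/top16f.png',p[:,:,::-1])
p,d=vision.camera('side')
cv2.imwrite('pics/side16.png',p[:,:,::-1])
E
```

```text
time_s: 20.75
tcp_pos: [0.559, 0.0666, 0.0516]
orientation: [[0.997, 0.002, 0.072], [-0.072, -0.033, 0.997], [0.004, -0.999, -0.033]]
ft_force: [1.2, -0.5, -2.0]
opening: 0.0239
time_s: 21.25
tcp_pos: [0.5589, 0.0661, 0.052]
orientation: [[0.997, 0.001, 0.072], [-0.072, -0.034, 0.997], [0.004, -0.999, -0.034]]
ft_force: [0.4, -0.1, 0.7]
opening: 0.0697
time_s: 22.05
tcp_pos: [0.5478, -0.0777, 0.2187]
orientation: [[0.998, 0.004, 0.063], [-0.063, -0.035, 0.997], [0.006, -0.999, -0.035]]
ft_force: [1.0, 0.3, -0.6]
opening: 0.07
time_s: 22.55
tcp_pos: [0.4026, -0.2176, 0.2552]
orientation: [[0.998, 0.009, 0.067], [-0.067, -0.041, 0.997], [0.011, -0.999, -0.04]]
ft_force: [-0.2, 0.5, 0.8]
opening: 0.0699
```

View pics/top16.png

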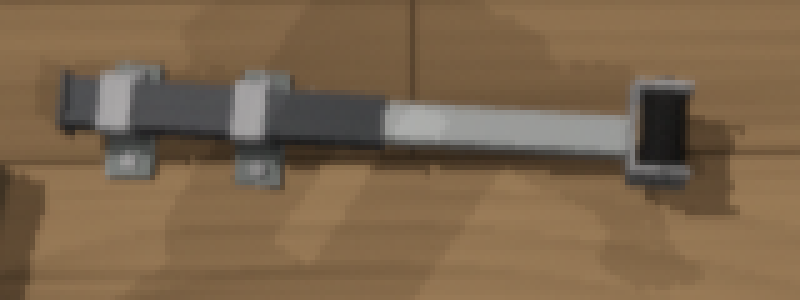

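View pics/side16.png

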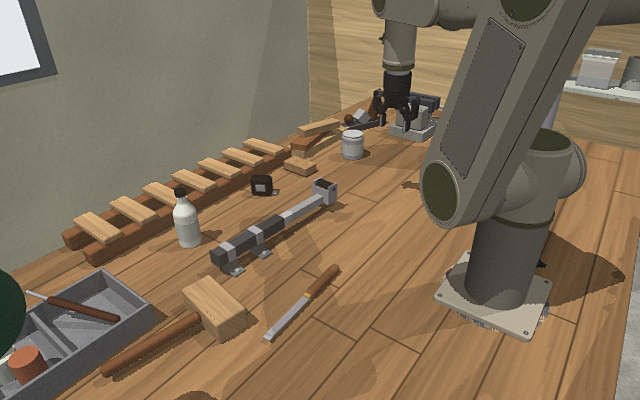

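View pics/top16f.png

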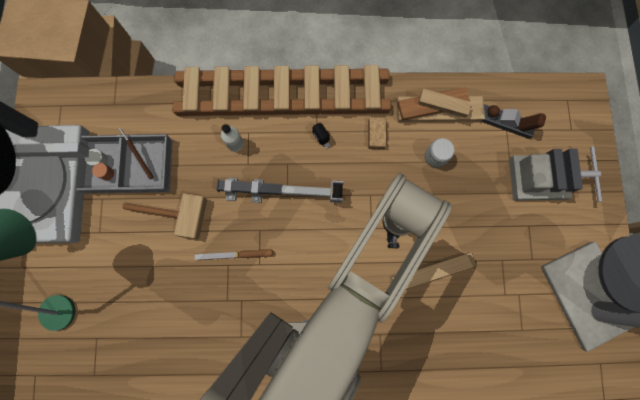

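Run:
```python
from h import *
M=ray("top",(281.5,188.5),0.0665);H=ray("top",(205+630/5-.5,165+130/5),0.060);print("exposed",np.linalg.norm((M-H)[:2]))
st();print(manip.hand_in())
```

```text
exposed 0.1697631877523053
t 22.65 tcp [ 0.4056 -0.2151  0.2552] F [0.5292 0.069  0.3563] M [0.0328 0.0245 0.0286] op 0.06973804060354312
[[ 0.9978  0.0107  0.0651]
 [-0.0647 -0.0394  0.9971]
 [ 0.0132 -0.9992 -0.0386]]
the job is handed in; nothing more can be done
None
```

The bar is in the receiver, apparently locked by its button, and I handed the job in at 22.7 s with the gripper clear of it. The hand-in reports no verdict, so I only have my own checks.

**How it went:**
- **Starting the nose:** I gripped the bar near its balance point and fed the nose about 75 mm into the mouth. Along-axis force stayed around 1 N.
- **Pressing the button:** I let go, gripped again over the button's rear half and slid the bar in at about 5–6 N. I stopped when the fingers touched the receiver's end at about 12 N.
- **Sliding home:** I gripped again at the balance point, lifted out most of the sag, and slid the bar in at about 3 N until the force dropped.

**Last checks:**
- **Locked by feel:** the bar stopped in both directions at about 7 N, with about 3.9 mm of measured travel. The slot allows 3 mm; I put the difference down to give in the arm and grip. I left the bar near the middle of that travel.
- **Position:** the bar showing outside the mouth measured 169.8 mm, against 170 mm expected.
- **Other things on the bench:** none of the ones I could see looked moved in the final pictures. The arm partly hid the slat from the top camera.

**Not confirmed by sight:** the button sticking out through the slot is only about 1 pixel in the top view, so the lock rests on the two stops and the length. The two cameras also disagreed by 2–4 mm on where the mouth is, so I went by feel for the last few millimetres.

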